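# Set up the watchmaker's loupe rack and timing display

## Robot

A 6-joint arm with a two-finger parallel gripper is mounted at the origin on the work surface. World frame = base frame: x ahead of the robot, y to its left, z up, the work surface at z = 0. Lengths are in mm, angles in rad, forces in N, time in s.
With the tool pointing down it reaches from about 300 to 775 mm from the base axis. Payload 14.6 kg.
Tool frame: the origin (TCP) lies at the very end of the fingers, on their centre line; the grasp point (between the pads) lies manip.grip_depth behind it (manip.grip_depth is the distance from the TCP to the grasp point, in mm); x points along the fingers, z is the direction in which the jaws open and shut, and the axes are right-handed (so a half turn about x gives the same grasp; the last joint's range is limited). The gripper opens to 94 mm and grips with 3 to 60 N. Pads are 16 mm wide; open, the fingers measure 119 mm over their backs; the gripper's body (75 mm by 177 mm) begins 78 mm behind the grasp point.
Start: joints at [-1.319, 0.3, 1.521, -0, 1.321, -0.067], TCP at [172.378, -522.279, 205.446] pointing down, gripper open.
Joint ranges: [-3.03, 3.03], [-0.79, 2.21], [0.23, 2.52], [-1.04, 4.18], [0, 3.07], [-2.55, 2.55]. Speed limits (rad/s): [2.22, 2.22, 2.57, 3.14, 3.14, 3.14].

## Interface

Orientations are given as [roll, pitch, yaw] about the fixed x, y, z axes, in that order (R = Rz(yaw) Ry(pitch) Rx(roll)).
In Python, from cell import manip gives the robot as it stands.
- The arm moves only by the tool step_arm, never from a script. Its argument "commands" is one flat list of numbers, 7 for each row, row after row: the shift along the tool's x, y, z in m, then the turn, a rotation vector about the tool's x, y, z in degrees, then the finger opening in m, from 0 to 0.094. A call has 1 to 5 rows; each row shifts and turns the commanded pose from where the row before left it, along the tool's axes as they then stand; what a row does not reach is not made up. A row lasts 1/8 s, in which the tool goes at most 62.5 mm and 10.7 degrees, less where a joint would pass 70% of its speed; a pose out of reach is approached as far as the arm can. A call with a gripper value outside its range is refused whole. The fingers move at their own pace and stop on an object; "squeeze" is the grip in N (left out, the last holds). Time passes only in rows, so rows that do not move let the fingers close. It gives the time, the measured TCP pose, the force and the opening at its end, in the units of the state.
- manip.read_state(): the state, without advancing time (a new reading comes with each control period).
- manip.camera(name): name is "scene" or "top"; returns the picture (384x512x3 uint8, red, green, blue); there is no depth.
- manip.camera_model(name): a dict with "intrinsics" (3x3 intrinsics, pixels), "k1" (the pictures are not rectified: a ray, as slopes to the right and down, at radius r is drawn at 1 + k1 r^2 times it, then the intrinsics apply), "origin" and "orientation" of the camera in the world. Camera axes: x right, y up, looking along -z (the intrinsics and any distortion apply to the point x, -y, -z); pixel columns grow to the right and rows downward; lengths in mm; the calibration is good to about 2 mm. A picture is of the moment at which its call begins. camera_model takes no time and is no camera call.
- manip.sign_off(): hands the job in, once; it reports no verdict.
Trained networks look in the newest picture that a camera, given by its name, has taken for a name from the list of things; names that differ only in an ending like _2 or _b are one class to them, and where a whole thing is asked for, a point or a joint stands for the part that bears it (a point fixed in the world has none). Each returns a list of dicts, best first, with "score" (0 to 1); they miss things now and then, are a little off and sometimes report something else, mostly with a low value. They report only what shows in the picture. A call takes as long as a camera call.
- manip.find_in(thing, camera): "centre" ([row, column] in pixels, amid what is visible of it).
- manip.outline_of(thing, camera): "pixels" (384x512 bool, what is visible of it) and "centre" ([row, column] in pixels, amid what is visible of it).
The state is a dict: "clock": time; "joints": joint angles; "qd": joint speeds; "effort": joint torques, N m; "eef_pos": TCP position; "eef_rot": TCP orientation; "wrist_force": force on the tool from outside, world axes, zero at the start; "moment": the same for the moment, N m; "finger_gap": finger opening in mm.
Only numpy, scipy, OpenCV 4.12 (cv2) and the standard library are available. Lean on these libraries where they do the work, as an engineer would, in place of code of your own. Each camera call takes 0.05 s, during which the arm holds its last target. There are 200 camera calls.

## Task

Set up this watch bench: first start the star knob of the loupe rack cleanly, turning it backwards (anticlockwise) until the thread clicks at the white mark, then clockwise until it is tight at the green mark, before loading the rack. Then hang every loupe on the table upright by its eyecup in a brass fork of its own and, before letting go of each, tug it gently down so that its fork sinks to the stop. Also raise the instrument's display to about 60 degrees open, and leave the other things on the bench where they are.

Things in the scene. Friction and masses are not known exactly. Their poses are not given: they have to be found in the camera images.
- rack: Loupe rack, fixed. Its origin is on the table; its x axis points away from the robot, y left, z up (its yaw varies). Behind each fork stands a grey column 30 mm wide, 184 mm high, its front face 16 mm to +x of the origin. Three brass forks point to -x at y = -110, 0 and +110 mm, prong tops 170 mm up. On a 84 mm dark disc (top 156 mm up) on a post at x = -20, y = +235 mm sits the black star knob; a white dot and a green dot on the disc mark its click and its tight position.
- fork1_seat (a point): Where a loupe's axis belongs in fork 1 (right-hand as the robot sees it): midway between the prongs, at the height of their tops; it moves with the fork; axes as the rack's. A fork is two prongs 10 mm wide and 8 mm thick, with 33 mm of open space between them, open to -x; their tips lie 43 mm to -x of this point and carry lips 4 mm high and 6 mm long, the crosspiece at the back begins 28 mm to +x of it.
- fork2_seat (a point): Where a loupe's axis belongs in fork 2 (middle): midway between the prongs, at the height of their tops; it moves with the fork; axes as the rack's. A fork is two prongs 10 mm wide and 8 mm thick, with 33 mm of open space between them, open to -x; their tips lie 43 mm to -x of this point and carry lips 4 mm high and 6 mm long, the crosspiece at the back begins 28 mm to +x of it.
- fork3_seat (a point): Where a loupe's axis belongs in fork 3 (left-hand, next to the knob): midway between the prongs, at the height of their tops; it moves with the fork; axes as the rack's. A fork is two prongs 10 mm wide and 8 mm thick, with 33 mm of open space between them, open to -x; their tips lie 43 mm to -x of this point and carry lips 4 mm high and 6 mm long, the crosspiece at the back begins 28 mm to +x of it.
- fork1 (a joint): How far fork 1 has been drawn down on its stiff slide, m: 0 at the start, 0.008 at its stop. A loupe's weight does not move it; a further pull of about 3 N does, and it stays down.
- fork2 (a joint): How far fork 2 has been drawn down on its stiff slide, m: 0 at the start, 0.008 at its stop. A loupe's weight does not move it; a further pull of about 3 N does, and it stays down.
- fork3 (a joint): How far fork 3 has been drawn down on its stiff slide, m: 0 at the start, 0.008 at its stop. A loupe's weight does not move it; a further pull of about 3 N does, and it stays down.
- clamp (a joint): Turn of the star knob, rad, growing clockwise seen from above. At 0 its white-striped lobe points to the rack's -x. The thread clicks at -0.8 (white dot at -0.95); the knob cannot go further back than -1.05. It is tight from 1.6 on (green dot at 1.75) and stops at 1.85. It starts between -0.2 and 0.4, turns with about 0.06 N m and stays where it is left.
- clamp_grip (a point): On the star knob's axis, 6 mm below its top face, at the height to grip. The knob is a four-lobed cross, 54 mm from lobe end to opposite lobe end, lobes 16 mm wide, 22 mm high, its underside 14 mm above the disc; it turns about its vertical axis; this frame turns with it, its x axis pointing away from the white-striped lobe, lobes along x and y.
- loupe_a: Eye loupe whose eyecup is red (may be absent), standing upright on the table; origin at the centre of its underside, z up its axis. From below: steel lens ring 46 mm dia. from 0 to 22 mm, black neck 24 mm dia. to 54 mm, eyecup 48 mm dia. from 54 to 92 mm. About 120 g. Hung, its z axis is up and the flat underside of the eyecup rests on the two prongs with the neck between them.
- loupe_b: Eye loupe whose eyecup is blue (may be absent), standing upright on the table; origin at the centre of its underside, z up its axis. From below: steel lens ring 46 mm dia. from 0 to 22 mm, black neck 24 mm dia. to 54 mm, eyecup 48 mm dia. from 54 to 92 mm. About 120 g. Hung, its z axis is up and the flat underside of the eyecup rests on the two prongs with the neck between them.
- loupe_c: Eye loupe whose eyecup is green (may be absent), standing upright on the table; origin at the centre of its underside, z up its axis. From below: steel lens ring 46 mm dia. from 0 to 22 mm, black neck 24 mm dia. to 54 mm, eyecup 48 mm dia. from 54 to 92 mm. About 120 g. Hung, its z axis is up and the flat underside of the eyecup rests on the two prongs with the neck between them.
- loupe_d: Eye loupe whose eyecup is orange (may be absent), standing upright on the table; origin at the centre of its underside, z up its axis. From below: steel lens ring 46 mm dia. from 0 to 22 mm, black neck 24 mm dia. to 54 mm, eyecup 48 mm dia. from 54 to 92 mm. About 120 g. Hung, its z axis is up and the flat underside of the eyecup rests on the two prongs with the neck between them.
- instrument: Timing instrument, fixed: grey box 130 mm (x) by 180 mm (y), 45 mm high, origin under its centre on the table, with a hinged black display lying over it. Its yaw varies.
- display (a joint): Opening angle of the display, rad: 0 flat, starts between 0 and 0.25, at most 1.75. The hinge is stiff (about 4 N at the handle) and stays where it is left; 60 degrees is 1.05.
- display_handle (a point): Middle of the display's handle: a 10 mm round steel bar, 100 mm long along the instrument's y, 160 mm from the hinge axis in the plane of the display, held by two round 10 mm arms at its ends, with 28 mm free between the bar and the display's edge. It is at 54 mm height when the display is flat.
- display_hinge (a point): Middle of the display's hinge axis, which runs along the instrument's y at its far (+x) edge, 54 mm above the table; opening lifts the handle up and over towards +x.
- cushion: Bystander: white casing cushion with a black top, 96 mm dia., 26 mm high, origin under its centre.
- parts_dish: Bystander: white stepped parts dish, 90 mm dia., 24 mm high, origin under its centre.
- driver: Bystander: screwdriver 150 mm long, lying in front of the rack, roughly along y.
- screw_jar: Bystander: glass jar with a steel cap, 52 mm dia., 50 mm high.
- pin_case: Bystander: blue case 90 x 60 x 25 mm.

How it is judged (in metres and radians):
On the way, in this order (a step that is already met when the one before it is completed fails the run):
1. the star knob is turned backwards until the thread clicks (value of joint clamp below -0.8 rad), for 0.1 s.
2. the star knob is turned forwards until tight (value of joint clamp above 1.6 rad), for 0.2 s.
3. every loupe hangs in a fork that has been tugged down (angle between each of loupe_a, loupe_b, loupe_c, loupe_d's own z axis and vertical below 0.15 rad and height (world z) of loupe_a between 0.104 and 0.111 m and (horizontal distance between loupe_a and fork1_seat below 0.018 m or horizontal distance between loupe_a and fork2_seat below 0.018 m or horizontal distance between loupe_a and fork3_seat below 0.018 m) and height (world z) of loupe_b between 0.104 and 0.111 m and (horizontal distance between loupe_b and fork1_seat below 0.018 m or horizontal distance between loupe_b and fork2_seat below 0.018 m or horizontal distance between loupe_b and fork3_seat below 0.018 m) and height (world z) of loupe_c between 0.104 and 0.111 m and (horizontal distance between loupe_c and fork1_seat below 0.018 m or horizontal distance between loupe_c and fork2_seat below 0.018 m or horizontal distance between loupe_c and fork3_seat below 0.018 m) and height (world z) of loupe_d between 0.104 and 0.111 m and (horizontal distance between loupe_d and fork1_seat below 0.018 m or horizontal distance between loupe_d and fork2_seat below 0.018 m or horizontal distance between loupe_d and fork3_seat below 0.018 m)), for 0.2 s.
At the end, for the whole second after the job is handed in: Knob past 1.6 rad; display at 0.90 to 1.20 rad (52 to 69 degrees); every loupe present hangs upright (within 0.15 rad), at rest, its axis within 18 mm of a fork's seat point, its underside 104 to 111 mm above the table (116 mm before the tug, 108 mm with the fork at its stop) (all of step 3 and value of joint clamp above 1.6 rad and value of joint display between 0.9 and 1.2 rad and linear speed of each of loupe_a, loupe_b, loupe_c, loupe_d below 0.03 m/s); the robot touches nothing.
It fails at once if a fork is drawn down before the knob is tight (value of joint clamp below 1.5 rad and value of joint any of fork1, fork2, fork3 above 0.005 m).
It fails at once if a loupe is let go in a fork before it has been tugged down ((height (world z) of loupe_a above 0.1145 m and contact force between the fingers and loupe_a below 0.02 N and contact force between loupe_a and rack above 0.4 N and linear speed of loupe_a below 0.02 m/s) or (height (world z) of loupe_b above 0.1145 m and contact force between the fingers and loupe_b below 0.02 N and contact force between loupe_b and rack above 0.4 N and linear speed of loupe_b below 0.02 m/s) or (height (world z) of loupe_c above 0.1145 m and contact force between the fingers and loupe_c below 0.02 N and contact force between loupe_c and rack above 0.4 N and linear speed of loupe_c below 0.02 m/s) or (height (world z) of loupe_d above 0.1145 m and contact force between the fingers and loupe_d below 0.02 N and contact force between loupe_d and rack above 0.4 N and linear speed of loupe_d below 0.02 m/s)).
It fails at once if a loupe is tugged roughly (over 40 N on the rack) (contact force between any of loupe_a, loupe_b, loupe_c, loupe_d and rack above 40 N).
It fails at once if a bystander is moved more than 40 mm (distance of any of cushion, parts_dish, driver, screw_jar, pin_case from where it was at the start of the episode above 0.04 m).
Of loupe_a, loupe_b, loupe_c, loupe_d only 2 to 3 are there at a start; the rules pass over those that are not, and their reading is None.
At some moment in a run one of loupe_a, loupe_b, loupe_c, loupe_d may be knocked a few centimetres aside while the robot is not near it.
It also fails if it takes over 210 s, if anything falls off the work surface, if the arm or the gripper's body presses on something with over 40 N, if the wrist force passes 120 N, or if a joint passes its speed limit or range.

## Working session

There is one attempt and no reset: what is moved stays moved. The work goes in short steps, Python scripts to look and compute and a tool call to move; the robot and the scene stay as the last step left them, time stands still between calls to the robot, and variables do not carry over. Pictures are saved under pics/ and viewed, about 12 in all and at most 16, crops included, and the job is handed in when it is done.

Besides the shell and the picture viewer there is one more tool, called after "Request:" by a JSON object that holds its "op" and its "data", one argument or row to a line. step_arm: Moves the arm, as the interface text tells. Its arguments: {"type":"object","properties":{"commands":{"type":"array"},"squeeze":{"type":"number"}},"required":["commands"]}

```bash
mkdir -p pics; ls; cat > h.py <<'E'
import numpy as np, cv2
from cell import manip
from scipy.spatial.transform import Rotation as R
def cm(c):
    m=manip.camera_model(c); O=np.array(m['orientation'],float)
    Rm=O if O.shape==(3,3) else R.from_euler('xyz',O).as_matrix()
    return np.array(m['intrinsics']),m['k1'],np.array(m['origin'],float),Rm
def proj(p,c):
    K,k,o,Rm=cm(c); q=(np.atleast_2d(p)-o)@Rm
    s=np.c_[q[:,0],-q[:,1]]/-q[:,2:3]; s=s*(1+k*(s**2).sum(1,keepdims=True))
    return (s@K[:2,:2].T+K[:2,2])  # col,row
def ray(rc,c):
    K,k,o,Rm=cm(c); d=np.linalg.solve(K,[rc[1],rc[0],1])[:2]; s=d.copy()
    for _ in range(20): s=d/(1+k*(s@s))
    return o,Rm@np.array([s[0],-s[1],-1])
def atz(rc,z,c):
    o,d=ray(rc,c); return o+d*(z-o[2])/d[2]
def snap(c,name,crop=None,scale=1.5):
    im=manip.camera(c)
    cv2.imwrite(f'pics/{name}_raw.png',im[:,:,::-1])
    v=im if crop is None else im[crop[0]:crop[1],crop[2]:crop[3]]
    cv2.imwrite(f'pics/{name}.png',cv2.resize(v[:,:,::-1],None,fx=scale,fy=scale,interpolation=cv2.INTER_CUBIC))
    return im
E
python3 - <<'E'
from h import *
print(manip.grip_depth, manip.read_state())
for c in('scene','top'):
    print(c,manip.camera_model(c)); snap(c,c+'0')
    for t in ['rack','fork1_seat','clamp_grip','loupe_a','instrument','display_handle','cushion','parts_dish','driver','screw_jar','pin_case']:
        print(t,[(np.round(d['centre']).tolist(),round(d['score'],2)) for d in manip.find_in(t,c)][:6])
E
```

```text
pics
18.8 {'clock': 0.0, 'joints': array([-1.31860602e+00,  3.00460209e-01,  1.52157101e+00, -3.81138458e-05,
        1.32066045e+00, -6.65840099e-02]), 'qd': array([ 0.00060958, -0.00058578, -0.00072604,  0.0008278 ,  0.00046085,
        0.00123839]), 'effort': array([ 4.41792190e-04, -5.31808448e+01, -3.52732301e+01,  7.09131989e-02,
        2.44293694e-02, -1.08625734e-04]), 'eef_pos': array([ 172.30542441, -522.05103479,  204.89655393]), 'eef_rot': array([3.10858726, 1.56969669, 1.85657471]), 'wrist_force': array([ 0.64314643,  0.38421015, -0.72568731]), 'moment': array([ 0.00217234, -0.047689  ,  0.01673952]), 'finger_gap': 94.24736461745641}
scene {'intrinsics': array([[459.27019563,   0.        , 259.71025889],
       [  0.        , 459.27019563, 194.85260564],
       [  0.        ,   0.        ,   1.        ]]), 'k1': 0.06266496502570114, 'origin': array([ 994.87109405,  679.17738512, 1358.44478165]), 'orientation': array([0.58109288, 0.00830929, 2.55909375])}
rack [([220.0, 217.0], 0.63), ([132.0, 188.0], 0.5), ([281.0, 305.0], 0.35), ([114.0, 231.0], 0.33), ([224.0, 256.0],
[... 613 characters left out ...]
 -0.0985115948485156, 'origin': array([3.85586954e+02, 2.64970671e-01, 1.32474656e+03]), 'orientation': array([ 0.12488069,  0.01109393, -1.59876   ])}
rack [([154.0, 275.0], 0.78), ([160.0, 218.0], 0.25)]
fork1_seat [([150.0, 327.0], 0.8), ([228.0, 385.0], 0.72), ([225.0, 334.0], 0.41)]
clamp_grip [([161.0, 217.0], 0.68)]
loupe_a [([222.0, 263.0], 0.74), ([223.0, 331.0], 0.5)]
instrument [([226.0, 141.0], 0.61), ([188.0, 175.0], 0.59)]
display_handle [([190.0, 175.0], 0.66), ([190.0, 128.0], 0.36)]
cushion [([227.0, 143.0], 0.66), ([155.0, 318.0], 0.24)]
parts_dish [([228.0, 385.0], 0.72)]
driver [([191.0, 302.0], 0.49)]
screw_jar [([188.0, 131.0], 0.62), ([153.0, 291.0], 0.62)]
pin_case []
```

View pics/scene0.png

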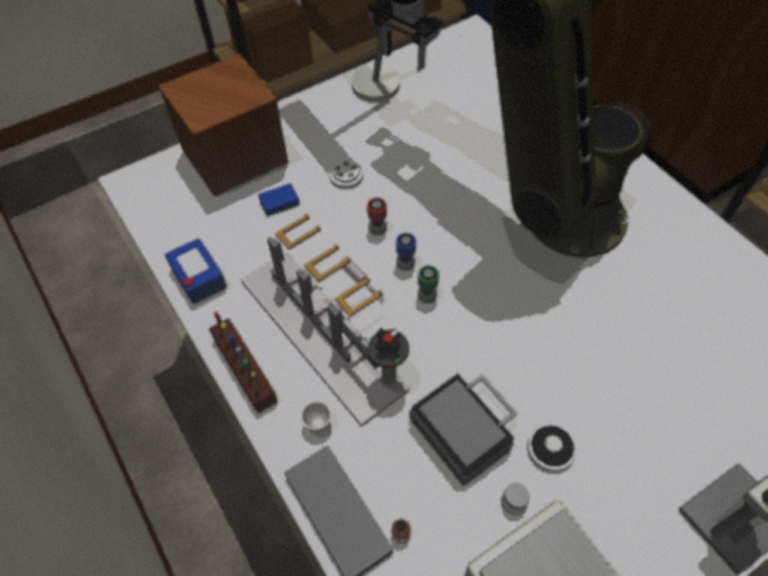

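View pics/top0.png

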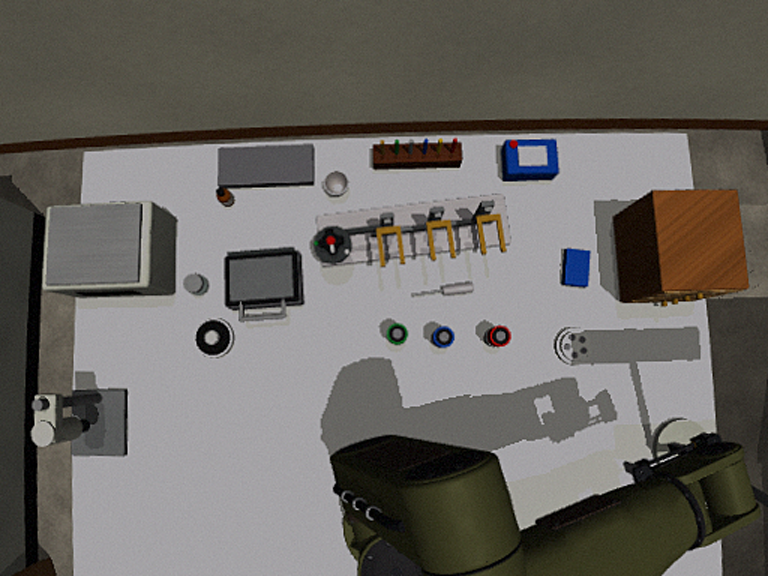

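```bash
cat > fit.py <<'E'
from h import *
from scipy.optimize import minimize
ims={c:cv2.imread(f'pics/{c}0_raw.png')[:,:,::-1] for c in('top','scene')}
hsv={c:cv2.cvtColor(np.ascontiguousarray(i),cv2.COLOR_RGB2HSV) for c,i in ims.items()}
# forks: p=(x,y of fork2 seat, yaw); S=4 supersample
box={'top':(130,200,235,350),'scene':(135,220,170,265)}
mask={}
for c in hsv:
    H=hsv[c]; m=((H[...,0]>12)&(H[...,0]<28)&(H[...,1]>110)&(H[...,2]>70)); b=box[c]
    z=np.zeros(m.shape,np.uint8); z[b[0]:b[1],b[2]:b[3]]=m[b[0]:b[1],b[2]:b[3]]; mask[c]=cv2.GaussianBlur(z.astype(np.float32),(0,0),1.); print(c,z.sum())
def render(p,c):
    x,y,a=p; r=np.array([[np.cos(a),-np.sin(a)],[np.sin(a),np.cos(a)]]); S=4
    im=np.zeros((384*S,512*S),np.uint8)
    for fy in(-110,0,110):
        for (x0,x1,y0,y1) in((-43,38,16.5,26.5),(-43,38,-26.5,-16.5),(28,38,-26.5,26.5)):
            q=np.array([[x0,y0],[x1,y0],[x1,y1],[x0,y1]])+[0,fy]; w=q@r.T+[x,y]
            pts=np.r_[proj(np.c_[w,[170]*4],c),proj(np.c_[w,[162]*4],c)]
            h=cv2.convexHull(((pts+.5)*S-.5).astype(np.float32)); cv2.fillConvexPoly(im,np.round(h).astype(np.int32),1)
    return cv2.GaussianBlur(cv2.resize(im.astype(np.float32),(512,384),interpolation=cv2.INTER_AREA),(0,0),1.)
def cost(p,cs=('top','scene')): 
    return sum(((render(p,c)-mask[c])**2).sum()/(mask[c]**2).sum() for c in cs)
if __name__=='__main__':
    g=atz((158,294),170,'top'); print('init',g)
    for cs in(('top',),('scene',),('top','scene')):
        best=min((minimize(cost,[g[0],g[1],a],args=(cs,),method='Nelder-Mead',options=dict(initial_simplex=[[g[0],g[1],a],[g[0]+15,g[1],a],[g[0],g[1]+15,a],[g[0],g[1],a+.1]])) for a in(-.1,.1)),key=lambda r:r.fun)
        print(cs,best.x,best.fun)
    # loupes: colour blobs both cams
    for n,(lo,hi) in dict(red=(170,8),blue=(105,125),green=(50,85)).items():
        for c,b in(('top',(205,240,245,350)),('scene',(125,200,235,300))):
            H=hsv[c]; h=H[...,0].astype(int); hm=(h>=lo)|(h<=hi) if lo>hi else (h>=lo)&(h<=hi)
            m=hm&(H[...,1]>100)&(H[...,2]>40); z=np.zeros(m.shape,bool); z[b[0]:b[1],b[2]:b[3]]=m[b[0]:b[1],b[2]:b[3]]
            rr,cc=np.nonzero(z); hull=cv2.convexHull(np.c_[cc,rr].astype(np.float32)); (u,v),rad=cv2.minEnclosingCircle(hull)
            print(n,c,z.sum(),(v,u,rad),atz((v,u),92,c)[:2].round(1), atz((v,u),80,c)[:2].round(1))
    for c,b in(('top',(140,190,190,250)),('scene',(200,265,225,295))):
        i=ims[c][b[0]:b[1],b[2]:b[3],::-1]; cv2.imwrite(f'pics/knob_{c}.png',cv2.resize(i,None,fx=8,fy=8,interpolation=cv2.INTER_CUBIC))
    k=cv2.imread('pics/knob_top.png');s=cv2.imread('pics/knob_scene.png'); H=max(k.shape[0],s.shape[0])
    f=lambda i:cv2.copyMakeBorder(i,0,H-i.shape[0],0,0,cv2.BORDER_CONSTANT)
    o=cv2.hconcat([f(k),f(s)]); o=cv2.resize(o,None,fx=.75,fy=.75); cv2.imwrite('pics/knob.png',o); print(o.shape)
E
python3 fit.py
```

```text
top 605
scene 373
init [ 647.69125741 -118.12354337  170.        ]Traceback (most recent call last):
  File "fit.py", line 25, in <module>
    best=min((minimize(cost,[g[0],g[1],a],args=(cs,),method='Nelder-Mead',options=dict(initial_simplex=[[g[0],g[1],a],[g[0]+15,g[1],a],[g[0],g[1]+15,a],[g[0],g[1],a+.1]])) for a in(-.1,.1)),key=lambda r:r.fun)
  File "fit.py", line 25, in <genexpr>
    best=min((minimize(cost,[g[0],g[1],a],args=(cs,),method='Nelder-Mead',options=dict(initial_simplex=[[g[0],g[1],a],[g[0]+15,g[1],a],[g[0],g[1]+15,a],[g[0],g[1],a+.1]])) for a in(-.1,.1)),key=lambda r:r.fun)
              ~~~~~~~~^^^^^^^^^^^^^^^^^^^^^^^^^^^^^^^^^^^^^^^^^^^^^^^^^^^^^^^^^^^^^^^^^^^^^^^^^^^^^^^^^^^^^^^^^^^^^^^^^^^^^^^^^^^^^^^^^^^^^^^^^^^^^^^^^^^^^^^^^^^^^^^^^^^^^
    res = _minimize_neldermead(fun, x0, args, callback, bounds=bounds,
                               **options)
    fxcc = func(xcc)
    fx = function(np.copy(x), *(wrapper_args + args))
  File "fit.py", line 21, in cost
    return sum(((render(p,c)-mask[c])**2).sum()/(mask[c]**2).sum() for c in cs)
  File "fit.py", line 21, in <genexpr>
    return sum(((render(p,c)-mask[c])**2).sum()/(mask[c]**2).sum() for c in cs)
                 ~~~~~~^^^^^
  File "fit.py", line 17, in render
    pts=np.r_[proj(np.c_[w,[170]*4],c),proj(np.c_[w,[162]*4],c)]
              ~~~~^^^^^^^^^^^^^^^^^^^^
  File "h.py", line 9, in proj
    K,k,o,Rm=cm(c); q=(np.atleast_2d(p)-o)@Rm
             ~~^^^
  File "h.py", line 5, in cm
    m=manip.camera_model(c); O=np.array(m['orientation'],float)
ValueError: time passes only in moves, steps and waits
```

Too many camera_model calls; cache it.

```bash
sed -i 's/^def cm/import functools\n@functools.lru_cache(None)\ndef cm/' h.py; python3 fit.py
```

```text
top 605
scene 373
init [ 647.69125741 -118.12354337  170.        ]
('top',) [ 6.46636048e+02 -1.16759748e+02  9.43237393e-02] 0.03198128938674927
('scene',) [ 6.44968627e+02 -1.17747843e+02  1.03288364e-01] 0.5350186824798584
('top', 'scene') [ 6.45509108e+02 -1.16907087e+02  1.04671913e-01] 0.5942621231079102
red top 69 (224.22413635253906, 332.2930908203125, 7.803622245788574) [ 432.8 -246.7] [ 433.3 -249.1]
red scene 76 (139.5294189453125, 251.05882263183594, 6.790339469909668) [ 441.5 -236.2] [ 436.3 -244.9]
blue top 79 (224.31451416015625, 295.2742004394531, 7.113000869750977) [ 436.4 -121. ] [ 436.9 -122.2]
blue scene 52 (162.60000610351562, 270.5, 6.573534965515137) [ 441.7 -111.9] [ 436.5 -119.4]
green top 66 (222.26190185546875, 264.1190490722656, 6.995804786682129) [446.5 -15.8] [447. -16.]
green scene 23 (184.5, 285.5, 5.522780418395996) [451.5  -7.9] [446.4 -14.4]
(390, 780, 3)
```

View pics/knob.png

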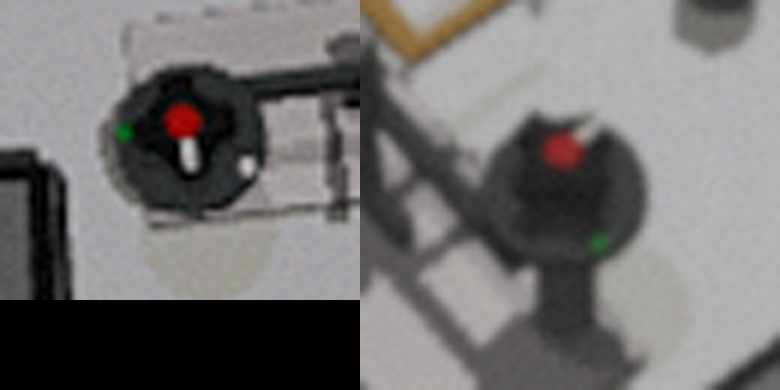

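```bash
cat >> h.py <<'E'
def delta(xyz,az=None):
    """tool-frame shift (m), turn about tool x (deg), tool kept pointing down; az = jaw axis azimuth (rad, mod pi)"""
    s=manip.read_state(); M=R.from_euler('xyz',s['eef_rot']).as_matrix(); p=np.array(s['eef_pos'])
    d=M.T@(np.array(xyz,float)-p)/1000; a0=np.arctan2(M[1,2],M[0,2]); t=None
    if az is not None: t=[round(float(np.degrees(-((az-a0+k*np.pi+np.pi)%(2*np.pi)-np.pi))),1) for k in(0,1)]
    print('clk',round(s['clock'],2),'tcp',p.round(1),'down',M[:,0].round(3),'jaw az',round(a0,3),'j6',round(s['joints'][5],3),'gap',round(s['finger_gap'],1),'F',s['wrist_force'].round(1))
    print('shift tool m',d.round(4),'turn about x deg',t,'dist',round(np.linalg.norm(d)*1000))
E
python3 - <<'E'
from h import *
c=atz((160.3,220.5),195,'top'); print('knob cap top',c)
# scene red centre: crop ((563-360)/6+225, 150/6+200)
print('knob cap scene',atz((225,225+203/6),195,'scene'))
e=atz((140+165/6,190+191/6),192,'top'); d=e-c; print('stripe end',e,np.arctan2(d[1],d[0]))
g=atz((140+132/6,190+125/6),156,'top');w=atz((140+165/6,190+247/6),156,'top');print('green',g,'white',w)
a=.097
for y in(-110,0,110,235): print(y,646-y*np.sin(a),-117+y*np.cos(a))
for q in (g,w): print('dot az',np.arctan2(q[1]-117,q[0]-623))
delta([623,117,300],a)
E
```

```text
knob cap top [641.6470858  117.90590041 195.        ]
knob cap scene [642.3600431  121.84824672 195.        ]
stripe end [618.82786864 114.30564335 192.        ] -2.98510952413782
green [645.81421739 153.91249836 156.        ] white [625.27752322  87.30323296 156.        ]
-110 656.6532755316321 -226.48291063196635
0 646.0 -117.0
110 635.3467244683679 -7.517089368033652
235 623.2407295460589 116.89530907738265
dot az 1.0172016043810792
dot az -1.4942535290324883
clk 1.2 tcp [ 172.4 -522.3  205.5] down [-0. -0. -1.] jaw az -1.252 j6 -0.067 gap 93.7 F [ 0.8 -0.9 -0.1]
shift tool m [-0.0946  0.6283 -0.4658] turn about x deg [-77.3, 102.7] dist 788
```

Request:
{"op": "step_arm", "data": {
  "commands": [-0.0063,0.0431,-0.0307,0,0,0,0.07,-0.0063,0.0431,-0.0307,0,0,0,0.07,-0.0063,0.0431,-0.0307,0,0,0,0.07,-0.0063,0.0431,-0.0307,0,0,0,0.07,-0.0063,0.0431,-0.0307,0,0,0,0.07],
  "squeeze": 15
}}

```text
clock: 1.82
eef_pos: [329.7, -307.5, 237.3]
eef_rot: [0.535, 1.57, -0.717]
wrist_force: [0.8, -1.5, -0.4]
finger_gap: 70.1
```

Request:
{"op": "step_arm", "data": {
  "commands": [-0.0063,0.0431,-0.0307,0,0,0,0.07,-0.0063,0.0431,-0.0307,0,0,0,0.07,-0.0063,0.0431,-0.0307,0,0,0,0.07,-0.0063,0.0431,-0.0307,0,0,0,0.07,-0.0063,0.0431,-0.0307,0,0,0,0.07]
}}

```text
clock: 2.45
eef_pos: [486.3, -94.1, 268.8]
eef_rot: [0.943, 1.57, -0.309]
wrist_force: [0.7, -0.2, -0.7]
finger_gap: 69.5
```

Request:
{"op": "step_arm", "data": {
  "commands": [-0.0063,0.0431,-0.0307,0,0,0,0.07,-0.0063,0.0431,-0.0307,0,0,0,0.07,-0.0063,0.0431,-0.0307,0,0,0,0.07,-0.0063,0.0431,-0.0307,0,0,0,0.07,-0.0063,0.0431,-0.0307,0,0,0,0.07]
}}

```text
clock: 3.08
eef_pos: [642.7, 119.2, 300.2]
eef_rot: [0.901, 1.571, -0.351]
wrist_force: [0.2, -0.1, 1.0]
finger_gap: 70.0
```

Request:
{"op": "step_arm", "data": {
  "commands": [0,0,0,-10.15,0,0,0.07,0,0,0,-10.15,0,0,0.07,0,0,0,-10.15,0,0,0.07,0,0,0,-10.15,0,0,0.07,0,0,0,-10.15,0,0,0.07]
}}

```text
clock: 3.7
eef_pos: [642.0, 117.7, 299.8]
eef_rot: [-2.701, 1.571, -3.062]
wrist_force: [-0.3, 0.2, 0.2]
finger_gap: 70.1
```

Request:
{"op": "step_arm", "data": {
  "commands": [0,0,0,-10.15,0,0,0.07,0,0,0,-10.15,0,0,0.07,0,0,0,-10.15,0,0,0.07,0,0,0,0,0,0,0.07]
}}

```text
clock: 4.2
eef_pos: [642.0, 117.6, 299.9]
eef_rot: [3.09, 1.571, -3.029]
wrist_force: [-0.1, -0.2, -0.1]
finger_gap: 70.1
```

```bash
python3 -c "
from h import *
delta([642.3,118.2,167],0.165)"
```

```text
clk 4.2 tcp [642.  117.6 299.9] down [-0. -0. -1.] jaw az 0.164 j6 -0.039 gap 70.1 F [-0.1 -0.2 -0.1]
shift tool m [0.1329 0.0005 0.0004] turn about x deg [-0.1, 179.9] dist 133
```

Request:
{"op": "step_arm", "data": {
  "commands": [0.03,0,0,0,0,0,0.07,0.03,0,0,0,0,0,0.07,0.03,0,0,0,0,0,0.07,0.01,0,0,0,0,0,0.07,0,0,0,0,0,0,0.07]
}}

```text
clock: 4.82
eef_pos: [642.0, 117.6, 200.2]
eef_rot: [-3.106, 1.571, -2.942]
wrist_force: [-0.1, -0.5, 0.6]
finger_gap: 69.9
```

Request:
{"op": "step_arm", "data": {
  "commands": [0.008,0,0,0,0,0,0.07,0.008,0,0,0,0,0,0.07,0.008,0,0,0,0,0,0.07,0.008,0,0,0,0,0,0.07,0,0,0,0,0,0,0.07]
}}

```text
clock: 5.45
eef_pos: [641.7, 117.6, 167.1]
eef_rot: [3.104, 1.57, -3.014]
wrist_force: [0.2, -0.5, 0.1]
finger_gap: 70.2
```

Request:
{"op": "step_arm", "data": {
  "commands": [0,0,0,0,0,0,0.045,0,0,0,0,0,0,0.045,0,0,0,0,0,0,0.045,0,0,0,0,0,0,0.045,0,0,0,0,0,0,0.045]
}}

```text
clock: 6.08
eef_pos: [643.0, 117.8, 168.5]
eef_rot: [-0.013, 1.568, 0.152]
wrist_force: [7.9, 2.2, -0.6]
finger_gap: 53.9
```

```bash
python3 -c "
from h import *
delta([642.3,118.2,167],0.165)
snap('scene','k1',(170,300,180,310),5)"
```

```text
clk 6.08 tcp [643.  117.8 168.5] down [ 0.003  0.    -1.   ] jaw az 0.165 j6 -0.04 gap 53.9 F [ 7.9  2.2 -0.6]
shift tool m [ 0.0015  0.0005 -0.0006] turn about x deg [0.0, -180.0] dist 2
```

View pics/k1.png

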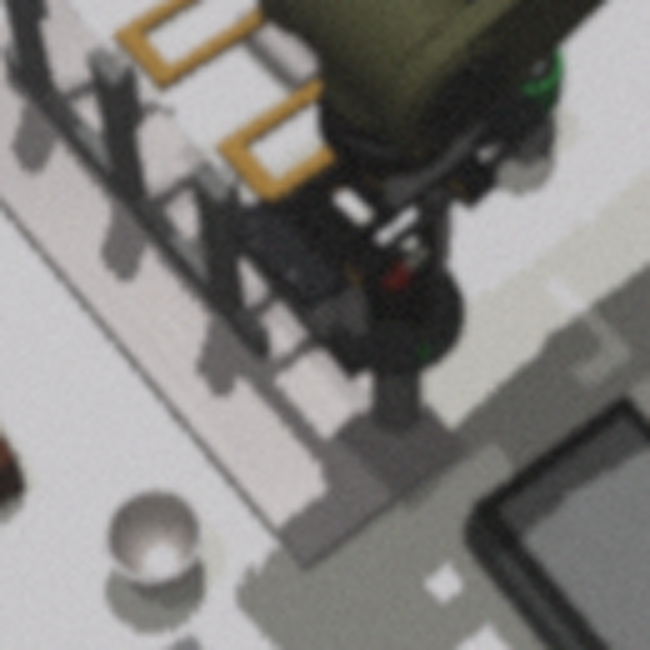

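Request:
{"op": "step_arm", "data": {
  "commands": [0,0,0.0013,0,0,0,0.045,0,0,0,-9,0,0,0.045,0,0,0,-9,0,0,0.045,0,0,0,-9,0,0,0.045,0,0,0,-9,0,0,0.045],
  "squeeze": 20
}}

```text
clock: 6.75
eef_pos: [644.2, 118.3, 168.5]
eef_rot: [-0.465, 1.568, 0.334]
wrist_force: [8.0, 4.7, -1.0]
finger_gap: 53.9
```

Request:
{"op": "step_arm", "data": {
  "commands": [0,0,0,-8,0,0,0.045,0,0,0,-5,0,0,0.045,0,0,0,0,0,0,0.045,0,0,0,0,0,0,0.045]
}}

```text
clock: 7.25
eef_pos: [644.4, 118.7, 168.6]
eef_rot: [-0.644, 1.567, 0.377]
wrist_force: [11.3, 6.3, -1.3]
finger_gap: 53.9
```

```bash
python3 -c "
from h import *
delta([642.3,118.2,167],0.165);print(manip.read_state()['moment'])"
```

```text
clk 7.25 tcp [644.4 118.7 168.6] down [ 0.004  0.002 -1.   ] jaw az 1.021 j6 -0.895 gap 53.9 F [11.3  6.3 -1.3]
shift tool m [ 0.0016  0.0015 -0.0016] turn about x deg [49.0, -131.0] dist 3
[ 0.95141351 -1.87352308  0.0984954 ]
```

Request:
{"op": "step_arm", "data": {
  "commands": [0,-0.0009,0.0015,0,0,0,0.045,0,0,0,9,0,0,0.045,0,0,0,10,0,0,0.045,0,0,0,10,0,0,0.045,0,0,0,10,0,0,0.045]
}}

```text
clock: 7.88
eef_pos: [643.5, 117.9, 168.4]
eef_rot: [-3.113, 1.567, -2.779]
wrist_force: [-14.6, -5.8, 10.6]
finger_gap: 54.0
```

Request:
{"op": "step_arm", "data": {
  "commands": [0,0,0,10,0,0,0.045,0,0,0,10,0,0,0.045,0,0,0,10,0,0,0.045,0,0,0,10,0,0,0.045,0,0,0,10,0,0,0.045]
}}

```text
clock: 8.5
eef_pos: [641.9, 118.4, 168.4]
eef_rot: [-2.482, 1.563, -3.021]
wrist_force: [-28.2, -2.8, 14.5]
finger_gap: 53.8
```

Request:
{"op": "step_arm", "data": {
  "commands": [0,0,0,10,0,0,0.045,0,0,0,10,0,0,0.045,0,0,0,10,0,0,0.045,0,0,0,10,0,0,0.045,0,0,0,0,0,0,0.045]
}}

```text
clock: 9.12
eef_pos: [641.8, 119.6, 168.3]
eef_rot: [-2.002, 1.563, 3.048]
wrist_force: [-27.3, 2.9, 13.0]
finger_gap: 53.8
```

```bash
python3 -c "
from h import *
delta([642.3,118.2,167],0.165);print(manip.read_state()['moment'])"
```

```text
clk 9.12 tcp [641.8 119.6 168.3] down [-0.008  0.001 -1.   ] jaw az -1.233 j6 1.36 gap 53.8 F [-27.3   2.9  13. ]
shift tool m [ 0.0013 -0.      0.0015] turn about x deg [-80.1, 99.9] dist 2
[ 0.7561545   5.12281723 -0.03227334]
```

Request:
{"op": "step_arm", "data": {
  "commands": [0,-0.0015,-0.0005,0,0,0,0.045,0,0,0,10,0,0,0.045,0,0,0,10,0,0,0.045,0,0,0,3,0,0,0.045,0,0,0,0,0,0,0.045]
}}

```text
clock: 9.75
eef_pos: [641.7, 120.0, 168.3]
eef_rot: [-1.924, 1.567, 2.727]
wrist_force: [-14.1, 6.7, 8.3]
finger_gap: 53.9
```

```bash
python3 -c "
from h import *
delta([642.3,118.2,167],0.165);print(manip.read_state()['moment'])"
```

```text
clk 9.75 tcp [641.7 120.  168.3] down [-0.004  0.002 -1.   ] jaw az -1.632 j6 1.76 gap 53.9 F [-14.1   6.7   8.3]
shift tool m [0.0013 0.0008 0.0017] turn about x deg [-103.0, 77.0] dist 2
[ 1.47031113  2.72624797 -0.04062528]
```

Request:
{"op": "step_arm", "data": {
  "commands": [0,0,0,0,0,0,0.07,0,0,0,0,0,0,0.07,0,0,0,0,0,0,0.07,-0.015,0,0,0,0,0,0.07,-0.03,0,0,0,0,0,0.07]
}}

```text
clock: 10.38
eef_pos: [643.0, 118.5, 213.4]
eef_rot: [-1.367, 1.569, -3.0]
wrist_force: [-0.8, -0.2, -0.2]
finger_gap: 70.3
```

Request:
{"op": "step_arm", "data": {
  "commands": [-0.03,0,0,0,0,0,0.07,-0.03,0,0,0,0,0,0.07,-0.03,0,0,0,0,0,0.08,0,0,0,-9,0,0,0.08,0,0,0,0,0,0,0.08]
}}

```text
clock: 11.0
eef_pos: [643.2, 118.6, 304.0]
eef_rot: [1.578, 1.57, 0.102]
wrist_force: [-0.4, 0.2, -0.5]
finger_gap: 80.3
```

```bash
python3 -c "
from h import *
delta([446.5,-16,300],-1.474)"
```

```text
clk 11.0 tcp [643.2 118.6 304. ] down [ 0.001  0.    -1.   ] jaw az -1.476 j6 1.603 gap 80.3 F [-0.4  0.2 -0.5]
shift tool m [ 0.0037 -0.2086  0.1154] turn about x deg [-0.1, 179.9] dist 238
```

Request:
{"op": "step_arm", "data": {
  "commands": [0,-0.0417,0.0231,0,0,0,0.08,0,-0.0417,0.0231,0,0,0,0.08,0,-0.0417,0.0231,0,0,0,0.08,0,-0.0417,0.0231,0,0,0,0.08,0,-0.0417,0.0231,0,0,0,0.08]
}}

```text
clock: 11.62
eef_pos: [445.2, -16.9, 303.1]
eef_rot: [0.447, 1.571, -1.032]
wrist_force: [-0.0, -0.8, 1.0]
finger_gap: 79.4
```

```bash
cat > lp.py <<'E'
from h import *
def loupes(c,im):
    H=cv2.cvtColor(np.ascontiguousarray(im),cv2.COLOR_RGB2HSV); h=H[...,0].astype(int)
    box={'top':(150,260,225,370),'scene':(110,230,215,320)}[c]
    for n,(lo,hi) in dict(red=(170,8),blue=(105,125),green=(50,85)).items():
        hm=(h>=lo)|(h<=hi) if lo>hi else (h>=lo)&(h<=hi)
        m=(hm&(H[...,1]>100)&(H[...,2]>40)).astype(np.uint8); z=np.zeros_like(m); b=box; z[b[0]:b[1],b[2]:b[3]]=m[b[0]:b[1],b[2]:b[3]]
        k,L,st,ce=cv2.connectedComponentsWithStats(z)
        for i in range(1,k):
            if st[i,4]<12: continue
            rr,cc=np.nonzero(L==i); (u,v),rad=cv2.minEnclosingCircle(np.c_[cc,rr].astype(np.float32))
            print(c,n,st[i,4],(round(v,1),round(u,1),round(rad,1)),'z80',atz((v,u),80,c)[:2].round(1),'hung z182',atz((v,u),182,c)[:2].round(1))
E
python3 - <<'E'
from lp import *
im=snap('scene','s2',(110,260,180,320),5); loupes('scene',im)
im=snap('top','t2'); loupes('top',im)
delta([446.5,-16,60],-1.474)
E
```

```text
scene red 76 (139.6, 251.2, 6.7) z80 [ 436.3 -244.2] hung z182 [ 480.9 -170.5]
scene red 38 (224.7, 258.4, 3.7) z80 [608.1  65.2] hung z182 [638.9 114.2]
scene blue 54 (163.2, 270.5, 6.3) z80 [ 437.8 -117.3] hung z182 [482.3 -53.8]
scene green 24 (184.5, 285.5, 5.7) z80 [446.4 -14.4] hung z182 [490.1  40.9]
top red 69 (223.9, 332.9, 7.2) z80 [ 434.3 -251.1] hung z182 [ 430.3 -230.5]
top blue 14 (228.5, 298.0, 3.4) z80 [ 422.4 -130.9] hung z182 [ 419.4 -120.2]
clk 11.72 tcp [444.4 -17.7 303.9] down [ 0.001 -0.    -1.   ] jaw az -1.481 j6 1.359 gap 80.4 F [ 0.3  0.2 -0.2]
shift tool m [ 0.2439  0.002  -0.0016] turn about x deg [-0.4, 179.6] dist 244
```

View pics/s2.png

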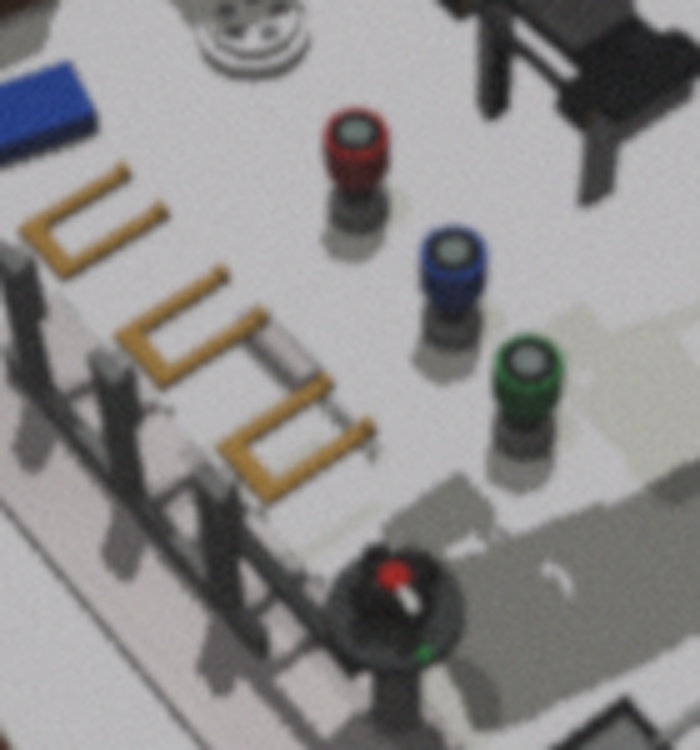

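Request:
{"op": "step_arm", "data": {
  "commands": [0.05,0.0025,-0.002,0,0,0,0.08,0.05,0,0,0,0,0,0.08,0.05,0,0,0,0,0,0.08,0.03,0,0,0,0,0,0.08,0.02,0,0,0,0,0,0.08]
}}

```text
clock: 12.35
eef_pos: [448.8, -13.7, 101.5]
eef_rot: [-1.791, 1.569, 3.014]
wrist_force: [-0.1, -0.3, 0.1]
finger_gap: 79.9
```

Request:
{"op": "step_arm", "data": {
  "commands": [0.02,0,0,0,0,0,0.08,0.014,0,0,0,0,0,0.08,0.01,0,0,0,0,0,0.08,0,0,0,0,0,0,0.04,0,0,0,0,0,0,0.04],
  "squeeze": 25
}}

```text
clock: 12.98
eef_pos: [449.3, -14.0, 59.5]
eef_rot: [1.403, 1.57, -0.072]
wrist_force: [-0.2, 0.5, 0.2]
finger_gap: 63.1
```

Request:
{"op": "step_arm", "data": {
  "commands": [0,0,0,0,0,0,0.04,0,0,0,0,0,0,0.04,0,0,0,0,0,0,0.04,0,0,0,0,0,0,0.04]
}}

```text
clock: 13.48
eef_pos: [449.2, -14.0, 59.2]
eef_rot: [1.349, 1.57, -0.126]
wrist_force: [-0.2, -0.3, 3.8]
finger_gap: 47.8
```

```bash
python3 -c "
from h import *
delta([550,0,184],-1.474)"
```

```text
clk 13.47 tcp [449.2 -14.   59.2] down [ 0.001 -0.    -1.   ] jaw az -1.475 j6 1.363 gap 47.8 F [-0.2 -0.3  3.8]
shift tool m [-0.1247  0.1017 -0.0043] turn about x deg [-0.1, 179.9] dist 161
```

Request:
{"op": "step_arm", "data": {
  "commands": [-0.025,0,0.002,0,0,0,0.04,-0.025,0,0.0024,0,0,0,0.04,-0.025,0,0.0024,0,0,0,0.04,-0.025,0,0.0024,0,0,0,0.04,-0.025,0,0.0022,0,0,0,0.04]
}}

```text
clock: 14.1
eef_pos: [449.8, -25.3, 184.5]
eef_rot: [-1.909, 1.57, 2.899]
wrist_force: [-0.6, -0.8, -0.9]
finger_gap: 48.3
```

Request:
{"op": "step_arm", "data": {
  "commands": [0,0.025,0,0,0,0,0.04,0,0.025,0,0,0,0,0.04,0,0.025,0,0,0,0,0.04,0,0.02,0,0,0,0,0.04,0,0,0,0,0,0,0.04]
}}

```text
clock: 14.72
eef_pos: [544.8, -16.1, 183.1]
eef_rot: [-1.804, 1.569, 3.004]
wrist_force: [-0.7, -0.1, -1.4]
finger_gap: 48.1
```

```bash
python3 -c "
from lp import *
delta([637,-7.3,184],-1.474)
im=snap('scene','s3',(120,240,180,320),5); loupes('scene',im)
print('exp cup centre pix', proj([[538,-17,190]],'scene'))"
```

```text
clk 14.72 tcp [544.8 -16.1 183.1] down [-0.001  0.    -1.   ] jaw az -1.475 j6 1.378 gap 48.1 F [-0.7 -0.1 -1.4]
shift tool m [-0.001   0.0926  0.    ] turn about x deg [-0.1, 179.9] dist 93
scene red 40 (224.5, 258.4, 3.7) z80 [607.8  64.4] hung z182 [638.7 113.4]
exp cup centre pix [[262.35700692 177.34914025]]
```

View pics/s3.png

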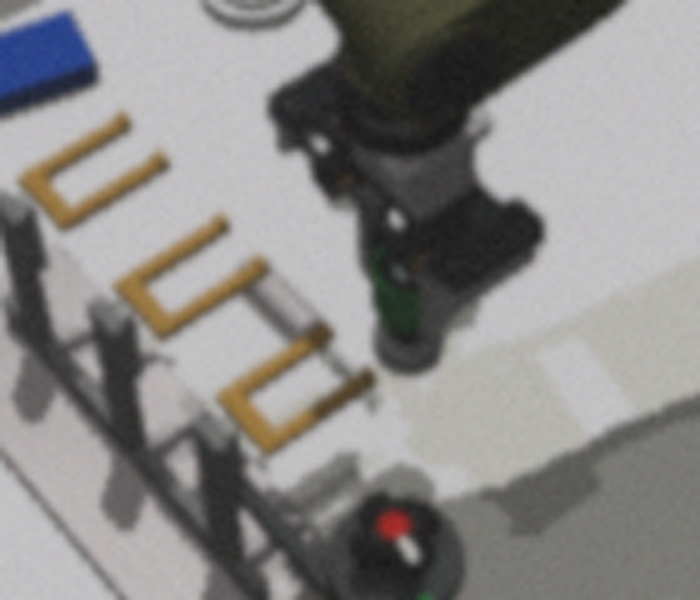

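Request:
{"op": "step_arm", "data": {
  "commands": [-0.001,0.015,0,0,0,0,0.04,0,0.015,0,0,0,0,0.04,0,0.015,0,0,0,0,0.04,0,0.01,0,0,0,0,0.04,0,0,0,0,0,0,0.04]
}}

```text
clock: 15.4
eef_pos: [599.2, -11.0, 184.8]
eef_rot: [-1.834, 1.57, 2.974]
wrist_force: [0.8, -0.1, 0.4]
finger_gap: 47.5
```

Request:
{"op": "step_arm", "data": {
  "commands": [0,0.01,0,0,0,0,0.04,0,0.01,0,0,0,0,0.04,0,0.01,0,0,0,0,0.04,0,0.007,0,0,0,0,0.04,0,0,0,0,0,0,0.04]
}}

```text
clock: 16.02
eef_pos: [636.5, -7.5, 184.6]
eef_rot: [-1.804, 1.57, 3.004]
wrist_force: [0.3, -0.1, -1.1]
finger_gap: 47.6
```

```bash
python3 -c "
from lp import *
delta([637,-7.3,176],-1.474)
im=snap('scene','s4',(120,240,180,320),5)
im=snap('top','t4'); loupes('top',im)"
```

```text
clk 16.02 tcp [636.5  -7.5 184.6] down [-0.  0. -1.] jaw az -1.475 j6 1.406 gap 47.6 F [ 0.3 -0.1 -1.1]
shift tool m [ 0.0086  0.0005 -0.0001] turn about x deg [-0.1, 179.9] dist 9
top red 71 (223.9, 332.9, 7.2) z80 [ 434.3 -251.1] hung z182 [ 430.3 -230.5]
top blue 78 (224.3, 295.3, 7.1) z80 [ 436.9 -122.2] hung z182 [ 432.7 -112.1]
```

View pics/s4.png

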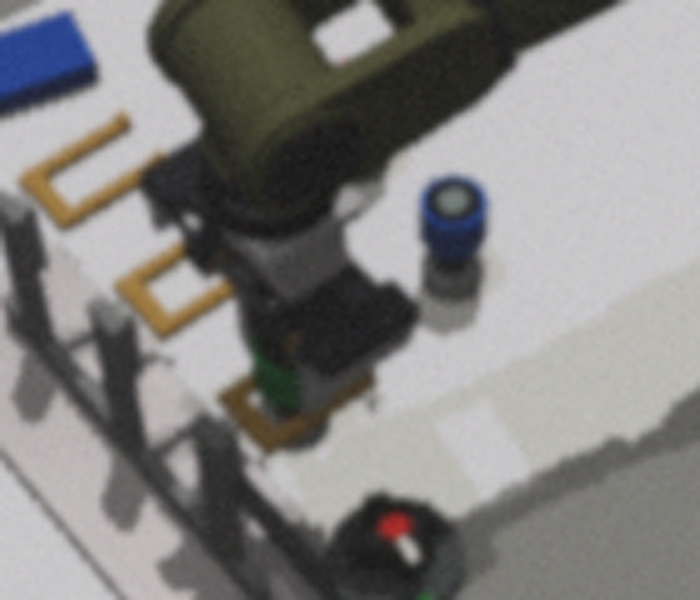

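Request:
{"op": "step_arm", "data": {
  "commands": [0.003,0,0,0,0,0,0.04,0.003,0,0,0,0,0,0.04,0.002,0,0,0,0,0,0.04,0.001,0,0,0,0,0,0.04,0.001,0,0,0,0,0,0.04]
}}

```text
clock: 16.75
eef_pos: [636.3, -7.5, 175.2]
eef_rot: [1.586, 1.57, 0.111]
wrist_force: [-1.0, 0.6, 4.3]
finger_gap: 48.2
```

Request:
{"op": "step_arm", "data": {
  "commands": [0.001,0,0,0,0,0,0.04,0.001,0,0,0,0,0,0.04,0.001,0,0,0,0,0,0.04,0.001,0,0,0,0,0,0.04,0,0,0,0,0,0,0.04]
}}

```text
clock: 17.38
eef_pos: [636.2, -7.5, 170.8]
eef_rot: [2.759, 1.571, 1.284]
wrist_force: [0.6, 0.3, 2.1]
finger_gap: 47.9
```

Request:
{"op": "step_arm", "data": {
  "commands": [0.001,0,0,0,0,0,0.04,0.001,0,0,0,0,0,0.04,0.001,0,0,0,0,0,0.04,0,0,0,0,0,0,0.04]
}}

```text
clock: 17.88
eef_pos: [636.2, -7.5, 167.8]
eef_rot: [-1.488, 1.571, -2.964]
wrist_force: [-0.6, -0.3, 2.4]
finger_gap: 47.9
```

Request:
{"op": "step_arm", "data": {
  "commands": [0.0005,0,0,0,0,0,0.04,0.0005,0,0,0,0,0,0.04,0,0,0,0,0,0,0.04]
}}

```text
clock: 18.25
eef_pos: [636.3, -7.5, 167.3]
eef_rot: [1.462, 1.57, -0.014]
wrist_force: [-0.3, -0.2, 5.8]
finger_gap: 47.7
```

Request:
{"op": "step_arm", "data": {
  "commands": [0.0005,0,0,0,0,0,0.04,0,0,0,0,0,0,0.04]
}}

```text
clock: 18.5
eef_pos: [636.4, -7.5, 167.2]
eef_rot: [1.448, 1.57, -0.027]
wrist_force: [-2.7, -0.8, 8.1]
finger_gap: 47.7
```

Request:
{"op": "step_arm", "data": {
  "commands": [-0.0005,0,0,0,0,0,0.066,0,0,0,0,0,0,0.066,0,0,0,0,0,0,0.066,0,0,0,0,0,0,0.066,-0.01,0,0,0,0,0,0.066]
}}

```text
clock: 19.12
eef_pos: [635.9, -7.5, 176.6]
eef_rot: [-1.72, 1.569, 3.088]
wrist_force: [-0.0, 1.2, -0.7]
finger_gap: 65.8
```

Request:
{"op": "step_arm", "data": {
  "commands": [-0.03,0,0,0,0,0,0.066,-0.03,0,0,0,0,0,0.066,-0.03,0,0,0,0,0,0.066,-0.02,0,0,0,0,0,0.066,0,0,0,0,0,0,0.066]
}}

```text
clock: 19.75
eef_pos: [636.6, -7.5, 288.9]
eef_rot: [1.406, 1.567, -0.07]
wrist_force: [-0.1, 0.1, -0.1]
finger_gap: 66.5
```

Request:
{"op": "step_arm", "data": {
  "commands": [0,-0.0418,0.0187,0,0,0,0.08,0,-0.0418,0.0187,0,0,0,0.08,0,-0.0418,0.0187,0,0,0,0.08,0,-0.0418,0.0187,0,0,0,0.08,0,-0.0418,0.0187,0,0,0,0.08]
}}

```text
clock: 20.38
eef_pos: [435.4, -120.9, 286.1]
eef_rot: [-1.976, 1.57, 2.832]
wrist_force: [0.9, 0.0, 0.4]
finger_gap: 80.1
```

```bash
python3 -c "
from lp import *
im=snap('scene','s5',(120,240,180,320),5); loupes('scene',im)
im=snap('top','t5'); loupes('top',im)
delta([437,-120.5,59.5],-1.474)
"
```

```text
scene red 81 (140.0, 251.1, 7.1) z80 [ 437.3 -243.1] hung z182 [ 481.7 -169.5]
scene red 40 (224.5, 258.5, 3.8) z80 [607.4  64.6] hung z182 [638.3 113.7]
scene blue 52 (162.5, 270.4, 6.4) z80 [ 436.6 -119.9] hung z182 [481.1 -56.1]
scene green 39 (198.0, 234.6, 6.7) z80 [618.  -63.6] hung z182 [648.1  -4.3]
top green 82 (157.5, 257.9, 8.1) z80 [673.6  -1.2] hung z182 [650.  -1.]
clk 20.48 tcp [ 434.6 -121.7  286.7] down [-0. -0. -1.] jaw az -1.478 j6 1.124 gap 79.9 F [-0.2  0.2 -0. ]
shift tool m [ 0.2272  0.0026 -0.001 ] turn about x deg [-0.2, 179.8] dist 227
```

View pics/s5.png

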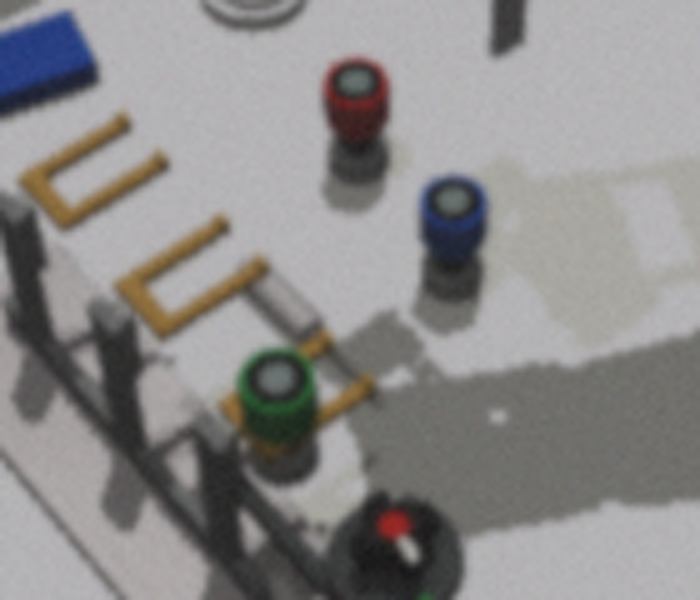

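```bash
cat > ov.py <<'E'
from h import *
import sys
def loupe_sil(p,c,tilt=None):
    th=np.linspace(0,2*np.pi,40,endpoint=False); out=[]
    for r,z0,z1 in((23,0,22),(12,22,54),(24,54,92)):
        P=np.r_[[[p[0]+r*np.cos(t),p[1]+r*np.sin(t),p[2]+z] for z in(z0,z1) for t in th]]
        out.append(cv2.convexHull(proj(P,c).astype(np.float32)))
    return out
def overlay(raw,c,loupes,crop,S,out,forks=None):
    im=cv2.imread(raw)[crop[0]:crop[1],crop[2]:crop[3]]; im=cv2.resize(im,None,fx=S,fy=S,interpolation=cv2.INTER_CUBIC)
    T=lambda q:np.round(((q-[crop[2],crop[0]]+.5)*S-.5)).astype(np.int32)
    for p,col in loupes:
        for h in loupe_sil(p,c)[::2]: cv2.polylines(im,[T(h.reshape(-1,2))],True,col,1)
    if forks is not None:
        x,y,a=forks[:3]; r=np.array([[np.cos(a),-np.sin(a)],[np.sin(a),np.cos(a)]])
        for i,fy in enumerate((-110,0,110)):
            q=np.array([[-43,-26.5],[-43,-16.5],[28,-16.5],[28,16.5],[-43,16.5],[-43,26.5],[38,26.5],[38,-26.5]])+[0,fy]
            w=q@r.T+[x,y]; cv2.polylines(im,[T(proj(np.c_[w,[170-forks[3][i]]*8],c))],True,(255,0,255),1)
    cv2.imwrite(out,im); return im
E
python3 - <<'E'
from ov import *
L=[((636,-9,108),(255,255,255)),((448,-3,0),(0,0,0))]
L=[((635.5,-8.5,108),(255,255,255)),((648,-2,108),(0,255,255)),((437,-120.5,0),(255,255,255)),((433.5,-247,0),(255,255,255))]
f=(646,-117,.097,(0,0,8))
a=overlay('pics/t5_raw.png','top',L,(140,240,240,345),4,'pics/a.png',f)
b=overlay('pics/s5_raw.png','scene',L,(130,230,180,275),4,'pics/b.png',f)
o=cv2.hconcat([a,b]);cv2.imwrite('pics/ov.png',o);print(o.shape)
E
```

```text
(400, 800, 3)
```

View pics/ov.png

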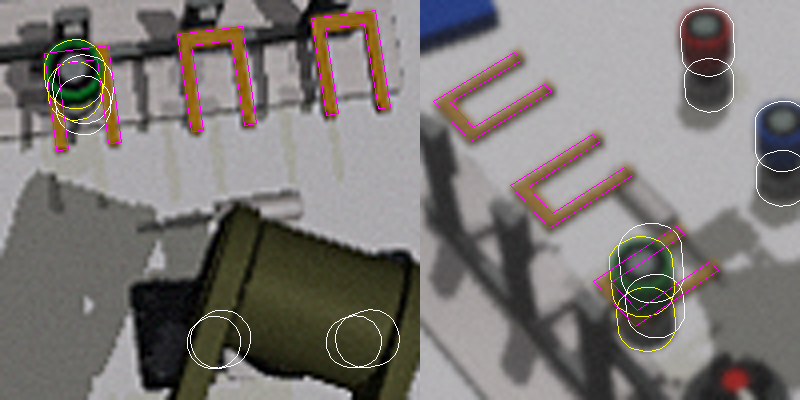

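```bash
python3 - <<'E'
from ov import *
f=(646,-117,.097,(0,0,0))
a=overlay('pics/s4_raw.png','scene',[((635,-9,125),(255,255,255)),((648,-3,125),(0,255,255))],(160,240,190,280),4.4,'pics/a.png',f)
b=overlay('pics/s3_raw.png','scene',[((543,-17.5,124),(255,255,255)),((556,-12,124),(0,255,255))],(160,240,190,280),4.4,'pics/b.png',f)
cv2.imwrite('pics/ov2.png',cv2.hconcat([a,b]))
E
```

```text
(no output)
```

View pics/ov2.png

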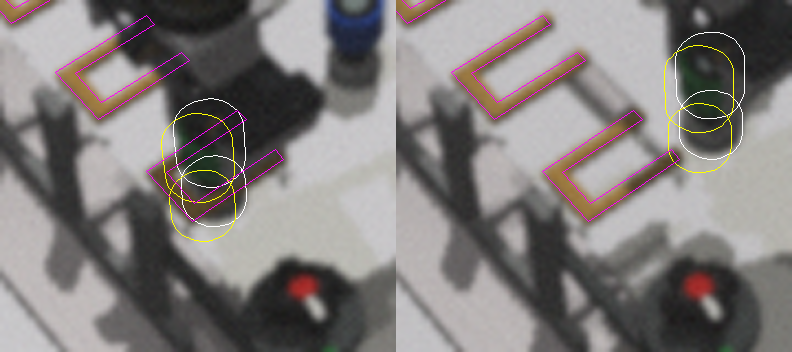

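Request:
{"op": "step_arm", "data": {
  "commands": [0.05,0.0022,0,0,0,0,0.08,0.05,0,0,0,0,0,0.08,0.05,0,0,0,0,0,0.08,0.03,0,0,0,0,0,0.08,0.015,0,0,0,0,0,0.08]
}}

```text
clock: 21.1
eef_pos: [438.7, -119.8, 90.1]
eef_rot: [-2.029, 1.568, 2.779]
wrist_force: [0.5, -0.5, 0.5]
finger_gap: 80.4
```

Request:
{"op": "step_arm", "data": {
  "commands": [0.012,0,0,0,0,0,0.08,0.01,0,0,0,0,0,0.08,0.01,0,0,0,0,0,0.08,0,0,0,0,0,0,0.04,0,0,0,0,0,0,0.04]
}}

```text
clock: 21.72
eef_pos: [439.5, -120.4, 60.3]
eef_rot: [1.154, 1.57, -0.321]
wrist_force: [0.3, 0.1, 0.0]
finger_gap: 63.4
```

Request:
{"op": "step_arm", "data": {
  "commands": [0,0,0,0,0,0,0.04,0,0,0,0,0,0,0.04,0,0,0,0,0,0,0.04,0,0,0,0,0,0,0.04]
}}

```text
clock: 22.22
eef_pos: [439.4, -120.3, 60.2]
eef_rot: [1.145, 1.57, -0.331]
wrist_force: [-0.1, -0.1, 3.9]
finger_gap: 47.3
```

```bash
python3 -c "
from h import *
delta([645,-117,185],-1.474)"
```

```text
clk 22.23 tcp [ 439.4 -120.3   60.2] down [ 0.001 -0.    -1.   ] jaw az -1.475 j6 1.128 gap 47.3 F [-0.1 -0.1  3.9]
shift tool m [-0.1247  0.205   0.0163] turn about x deg [-0.1, 179.9] dist 241
```

Request:
{"op": "step_arm", "data": {
  "commands": [-0.025,0,0.0033,0,0,0,0.04,-0.025,0,0.0033,0,0,0,0.04,-0.025,0,0.0033,0,0,0,0.04,-0.025,0,0.0033,0,0,0,0.04,-0.025,0,0.0031,0,0,0,0.04]
}}

```text
clock: 22.85
eef_pos: [440.5, -136.5, 185.5]
eef_rot: [-2.069, 1.57, 2.739]
wrist_force: [0.7, -0.2, -0.8]
finger_gap: 47.8
```

Request:
{"op": "step_arm", "data": {
  "commands": [0,0.03,0,0,0,0,0.04,0,0.03,0,0,0,0,0.04,0,0.03,0,0,0,0,0.04,0,0.02,0,0,0,0,0.04,0,0,0,0,0,0,0.04]
}}

```text
clock: 23.48
eef_pos: [550.5, -125.7, 184.0]
eef_rot: [-1.982, 1.569, 2.827]
wrist_force: [-0.4, -0.1, -0.8]
finger_gap: 47.7
```

```bash
python3 -c "
from h import *
delta([646,-117,185],-1.474)"
```

```text
clk 23.48 tcp [ 550.5 -125.7  184. ] down [-0.001  0.    -1.   ] jaw az -1.475 j6 1.185 gap 47.7 F [-0.4 -0.1 -0.8]
shift tool m [-0.0011  0.0959  0.0004] turn about x deg [-0.0, 180.0] dist 96
```

Request:
{"op": "step_arm", "data": {
  "commands": [-0.001,0.015,0,0,0,0,0.04,0,0.015,0,0,0,0,0.04,0,0.015,0,0,0,0,0.04,0,0.01,0,0,0,0,0.04,0,0,0,0,0,0,0.04]
}}

```text
clock: 24.1
eef_pos: [604.8, -120.8, 185.7]
eef_rot: [-1.923, 1.57, 2.884]
wrist_force: [0.1, 0.3, -1.8]
finger_gap: 47.5
```

Request:
{"op": "step_arm", "data": {
  "commands": [0,0.01,0,0,0,0,0.04,0,0.01,0,0,0,0,0.04,0,0.01,0,0,0,0,0.04,0,0.01,0,0,0,0,0.04,0,0,0,0,0,0,0.04]
}}

```text
clock: 24.72
eef_pos: [645.4, -116.8, 185.5]
eef_rot: [-1.93, 1.57, 2.878]
wrist_force: [-0.5, -0.0, -1.9]
finger_gap: 47.7
```

```bash
python3 -c "
from ov import *
delta([646,-117,185],-1.474)
snap('scene','s6')
overlay('pics/s6_raw.png','scene',[((644,-117.5,125),(255,255,255)),((648,-3,108),(0,255,255))],(130,230,180,290),5,'pics/c.png',(646,-117,.097,(0,0,8)))"
```

```text
clk 24.73 tcp [ 645.4 -116.8  185.5] down [-0.  0. -1.] jaw az -1.475 j6 1.24 gap 47.7 F [-0.5 -0.  -1.9]
shift tool m [0.0005 0.0006 0.0002] turn about x deg [-0.1, 179.9] dist 1
```

View pics/c.png

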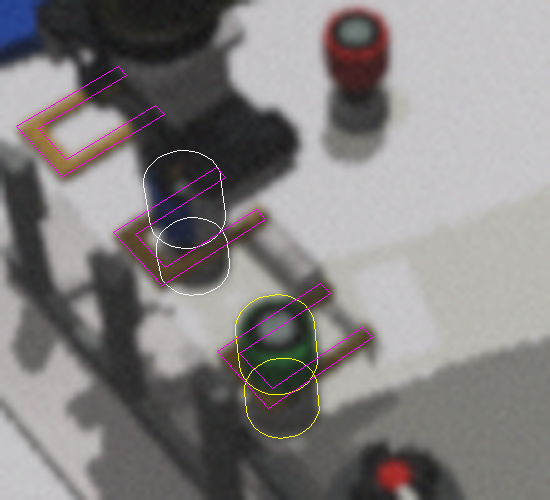

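Request:
{"op": "step_arm", "data": {
  "commands": [0.003,0,0,0,0,0,0.04,0.003,0,0,0,0,0,0.04,0.002,0,0,0,0,0,0.04,0.001,0,0,0,0,0,0.04,0.001,0,0,0,0,0,0.04]
}}

```text
clock: 25.4
eef_pos: [644.9, -117.0, 176.1]
eef_rot: [1.29, 1.57, -0.186]
wrist_force: [-1.3, 1.4, 3.0]
finger_gap: 47.7
```

Request:
{"op": "step_arm", "data": {
  "commands": [0.001,0,0,0,0,0,0.04,0.001,0,0,0,0,0,0.04,0.001,0,0,0,0,0,0.04,0.001,0,0,0,0,0,0.04,0.001,0,0,0,0,0,0.04]
}}

```text
clock: 26.02
eef_pos: [644.9, -117.0, 170.9]
eef_rot: [1.08, 1.571, -0.395]
wrist_force: [-1.8, 0.2, 4.4]
finger_gap: 47.5
```

Request:
{"op": "step_arm", "data": {
  "commands": [0.001,0,0,0,0,0,0.04,0.001,0,0,0,0,0,0.04,0.0005,0,0,0,0,0,0.04,0,0,0,0,0,0,0.04]
}}

```text
clock: 26.52
eef_pos: [644.9, -117.0, 168.3]
eef_rot: [-2.072, 1.571, 2.736]
wrist_force: [-0.8, 0.0, 1.5]
finger_gap: 47.7
```

Request:
{"op": "step_arm", "data": {
  "commands": [0.0005,0,0,0,0,0,0.04,0.0005,0,0,0,0,0,0.04,0,0,0,0,0,0,0.04]
}}

```text
clock: 26.9
eef_pos: [645.0, -117.0, 168.1]
eef_rot: [1.276, 1.57, -0.2]
wrist_force: [-3.0, -1.1, 6.8]
finger_gap: 47.3
```

Request:
{"op": "step_arm", "data": {
  "commands": [0.0003,0,0,0,0,0,0.04,0,0,0,0,0,0,0.04]
}}

```text
clock: 27.15
eef_pos: [645.0, -117.0, 168.1]
eef_rot: [1.247, 1.57, -0.229]
wrist_force: [-3.6, 0.6, 8.7]
finger_gap: 47.3
```

Request:
{"op": "step_arm", "data": {
  "commands": [-0.0006,0,0,0,0,0,0.066,0,0,0,0,0,0,0.066,0,0,0,0,0,0,0.066,0,0,0,0,0,0,0.066,0,0,0,0,0,0,0.066]
}}

```text
clock: 27.78
eef_pos: [644.9, -117.0, 167.7]
eef_rot: [-1.7, 1.571, 3.108]
wrist_force: [-0.0, -0.2, -0.7]
finger_gap: 66.1
```

Request:
{"op": "step_arm", "data": {
  "commands": [-0.03,0,0,0,0,0,0.066,-0.03,0,0,0,0,0,0.066,-0.03,0,0,0,0,0,0.066,-0.03,0,0,0,0,0,0.066,0,0,0,0,0,0,0.066]
}}

```text
clock: 28.4
eef_pos: [645.4, -117.1, 290.1]
eef_rot: [1.241, 1.567, -0.234]
wrist_force: [-0.3, 0.0, 0.7]
finger_gap: 66.0
```

Request:
{"op": "step_arm", "data": {
  "commands": [0,-0.0445,0.0217,0,0,0,0.08,0,-0.0445,0.0217,0,0,0,0.08,0,-0.0445,0.0217,0,0,0,0.08,0,-0.0445,0.0217,0,0,0,0.08,0,-0.0445,0.0217,0,0,0,0.08]
}}

```text
clock: 29.02
eef_pos: [432.0, -246.6, 286.5]
eef_rot: [-2.223, 1.569, 2.585]
wrist_force: [-0.2, -1.1, 0.3]
finger_gap: 80.5
```

Request:
{"op": "step_arm", "data": {
  "commands": [0,0,0,0,0,0,0.08,0,0,0,0,0,0,0.08]
}}

```text
clock: 29.28
eef_pos: [433.9, -245.9, 287.1]
eef_rot: [-2.474, 1.57, 2.333]
wrist_force: [0.1, 0.3, 0.3]
finger_gap: 80.1
```

```bash
python3 -c "
from lp import *
from ov import overlay
im=snap('scene','s7'); loupes('scene',im)
im=snap('top','t7'); loupes('top',im)
delta([433.5,-246.5,60],-1.474)
f=(646,-117,.097,(0,8,8)); L=[((644,-117.5,108),(255,255,255)),((648,-3,108),(0,255,255)),((433.5,-246.5,0),(255,255,255))]
a=overlay('pics/t7_raw.png','top',L,(140,240,240,345),4,'pics/a.png',f)
b=overlay('pics/s7_raw.png','scene',L,(130,230,180,275),4,'pics/b.png',f)
cv2.imwrite('pics/ov7.png',cv2.hconcat([a,b]))
"
```

```text
scene red 79 (140.1, 251.4, 7.1) z80 [ 436.7 -242.2] hung z182 [ 481.3 -168.7]
scene red 39 (224.5, 258.4, 3.7) z80 [607.8  64.4] hung z182 [638.7 113.4]
scene blue 55 (173.5, 219.5, 7.4) z80 [ 608.5 -177.8] hung z182 [ 639.4 -109.4]
scene green 46 (198.5, 235.5, 7.0) z80 [616.6 -60.3] hung z182 [646.8  -1.3]
top blue 85 (158.0, 294.6, 7.5) z80 [ 668.2 -129.4] hung z182 [ 645.  -118.8]
top green 83 (157.5, 257.9, 8.1) z80 [673.6  -1.2] hung z182 [650.  -1.]
clk 29.38 tcp [ 434.3 -245.6  287.1] down [-0.001  0.001 -1.   ] jaw az -1.474 j6 0.886 gap 79.7 F [-0.   0.1  1.3]
shift tool m [ 0.2271 -0.0008  0.0009] turn about x deg [-0.0, 180.0] dist 227
```

View pics/ov7.png

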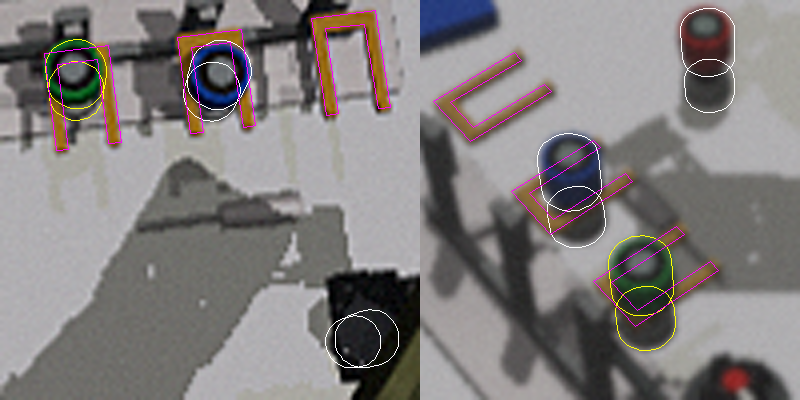

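Request:
{"op": "step_arm", "data": {
  "commands": [0.05,-0.0008,0.0006,0,0,0,0.08,0.05,0,0,0,0,0,0.08,0.05,0,0,0,0,0,0.08,0.03,0,0,0,0,0,0.08,0.015,0,0,0,0,0,0.08]
}}

```text
clock: 30.0
eef_pos: [433.0, -246.0, 91.0]
eef_rot: [-2.266, 1.568, 2.543]
wrist_force: [0.0, -0.2, 0.8]
finger_gap: 80.1
```

Request:
{"op": "step_arm", "data": {
  "commands": [0.012,0,0,0,0,0,0.08,0.01,0,0,0,0,0,0.08,0.01,0,0,0,0,0,0.08,0,0,0,0,0,0,0.04,0,0,0,0,0,0,0.04]
}}

```text
clock: 30.62
eef_pos: [433.2, -247.0, 61.2]
eef_rot: [0.885, 1.57, -0.59]
wrist_force: [0.4, 0.0, 0.2]
finger_gap: 63.3
```

Request:
{"op": "step_arm", "data": {
  "commands": [0,0,0,0,0,0,0.04,0,0,0,0,0,0,0.04,0,0,0,0,0,0,0.04,0,0,0,0,0,0,0.04]
}}

```text
clock: 31.12
eef_pos: [433.2, -247.0, 61.0]
eef_rot: [0.851, 1.57, -0.625]
wrist_force: [-0.4, -1.2, 2.6]
finger_gap: 47.9
```

```bash
python3 -c "
from h import *
delta([655.5,-226.6,185],-1.474)"
```

```text
clk 31.12 tcp [ 433.2 -247.    61. ] down [ 0.001 -0.    -1.   ] jaw az -1.475 j6 0.884 gap 47.9 F [-0.4 -1.2  2.6]
shift tool m [-0.1239  0.2233  0.0009] turn about x deg [-0.1, 179.9] dist 255
```

Request:
{"op": "step_arm", "data": {
  "commands": [-0.025,0,0.0009,0,0,0,0.04,-0.025,0,0,0,0,0,0.04,-0.025,0,0,0,0,0,0.04,-0.025,0,0,0,0,0,0.04,-0.026,0,0,0,0,0,0.04]
}}

```text
clock: 31.75
eef_pos: [432.8, -247.6, 187.3]
eef_rot: [-2.302, 1.57, 2.505]
wrist_force: [-0.4, 0.1, -0.4]
finger_gap: 47.6
```

Request:
{"op": "step_arm", "data": {
  "commands": [0,0.033,0,0,0,0,0.04,0,0.033,0,0,0,0,0.04,0,0.033,0,0,0,0,0.04,0,0.026,0,0,0,0,0.04,0,0,0,0,0,0,0.04]
}}

```text
clock: 32.38
eef_pos: [558.2, -235.3, 185.7]
eef_rot: [-2.196, 1.569, 2.613]
wrist_force: [0.0, 0.3, -1.1]
finger_gap: 47.8
```

```bash
python3 -c "
from h import *
delta([655.5,-226.6,186],-1.474)"
```

```text
clk 32.38 tcp [ 558.2 -235.3  185.7] down [-0.001  0.001 -1.   ] jaw az -1.474 j6 1.015 gap 47.8 F [ 0.   0.3 -1.1]
shift tool m [-0.0004  0.0977  0.0008] turn about x deg [-0.0, 180.0] dist 98
```

Request:
{"op": "step_arm", "data": {
  "commands": [0,0.015,0.0005,0,0,0,0.04,0,0.015,0,0,0,0,0.04,0,0.015,0,0,0,0,0.04,0,0.01,0,0,0,0,0.04,0,0,0,0,0,0,0.04]
}}

```text
clock: 33.0
eef_pos: [612.1, -231.1, 186.4]
eef_rot: [-2.019, 1.57, 2.789]
wrist_force: [-0.5, -0.9, -1.6]
finger_gap: 47.9
```

Request:
{"op": "step_arm", "data": {
  "commands": [0,0.012,0,0,0,0,0.04,0,0.01,0,0,0,0,0.04,0,0.01,0,0,0,0,0.04,0,0.01,0,0,0,0,0.04,0,0,0,0,0,0,0.04]
}}

```text
clock: 33.62
eef_pos: [654.5, -226.9, 186.4]
eef_rot: [-2.043, 1.57, 2.765]
wrist_force: [-0.1, 0.2, -0.8]
finger_gap: 48.2
```

```bash
python3 -c "
from ov import *
delta([655.5,-226.6,186],-1.474)
snap('scene','s8')
overlay('pics/s8_raw.png','scene',[((655,-226.6,125),(255,255,255)),((648,-3,108),(0,255,255)),((644,-117.5,108),(0,255,255))],(120,220,170,280),5,'pics/d.png',(646,-117,.097,(0,8,8)))"
```

```text
clk 33.62 tcp [ 654.5 -226.9  186.4] down [-0.  0. -1.] jaw az -1.475 j6 1.088 gap 48.2 F [-0.1  0.2 -0.8]
shift tool m [ 0.0004  0.001  -0.0002] turn about x deg [-0.1, 179.9] dist 1
```

View pics/d.png

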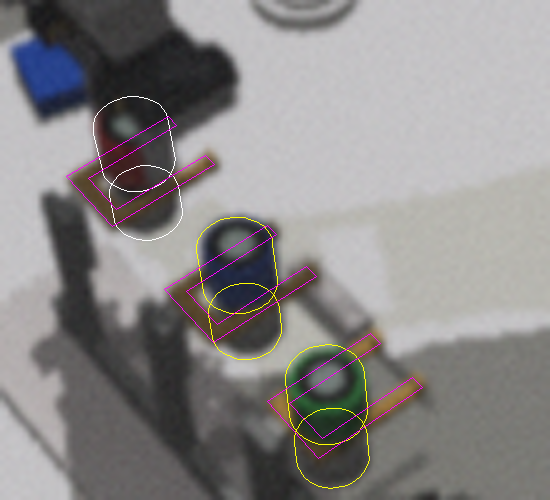

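Request:
{"op": "step_arm", "data": {
  "commands": [0.003,0,0,0,0,0,0.04,0.003,0,0,0,0,0,0.04,0.002,0,0,0,0,0,0.04,0.001,0,0,0,0,0,0.04,0.001,0,0,0,0,0,0.04]
}}

```text
clock: 34.3
eef_pos: [654.2, -227.1, 177.0]
eef_rot: [1.22, 1.57, -0.255]
wrist_force: [-1.4, 0.4, 3.3]
finger_gap: 48.2
```

Request:
{"op": "step_arm", "data": {
  "commands": [0.001,0,0,0,0,0,0.04,0.001,0,0,0,0,0,0.04,0.001,0,0,0,0,0,0.04,0.001,0,0,0,0,0,0.04,0.001,0,0,0,0,0,0.04]
}}

```text
clock: 34.92
eef_pos: [654.1, -227.1, 171.7]
eef_rot: [1.085, 1.571, -0.39]
wrist_force: [-0.1, -0.2, 2.9]
finger_gap: 48.0
```

Request:
{"op": "step_arm", "data": {
  "commands": [0.001,0,0,0,0,0,0.04,0.001,0,0,0,0,0,0.04,0.0005,0,0,0,0,0,0.04,0,0,0,0,0,0,0.04]
}}

```text
clock: 35.42
eef_pos: [654.1, -227.1, 169.1]
eef_rot: [-1.349, 1.571, -2.825]
wrist_force: [-0.2, 0.5, 3.1]
finger_gap: 48.1
```

Request:
{"op": "step_arm", "data": {
  "commands": [0.0005,0,0,0,0,0,0.04,0.0005,0,0,0,0,0,0.04,0,0,0,0,0,0,0.04]
}}

```text
clock: 35.8
eef_pos: [654.2, -227.1, 169.0]
eef_rot: [1.16, 1.57, -0.315]
wrist_force: [-2.8, -0.3, 7.0]
finger_gap: 47.8
```

Request:
{"op": "step_arm", "data": {
  "commands": [-0.0006,0,0,0,0,0,0.066,0,0,0,0,0,0,0.066,0,0,0,0,0,0,0.066,0,0,0,0,0,0,0.066,0,0,0,0,0,0,0.066]
}}

```text
clock: 36.42
eef_pos: [654.1, -227.1, 168.8]
eef_rot: [-2.133, 1.571, 2.675]
wrist_force: [0.7, 0.5, 0.5]
finger_gap: 66.3
```

Request:
{"op": "step_arm", "data": {
  "commands": [-0.03,0,0,0,0,0,0.066,-0.03,0,0,0,0,0,0.066,-0.03,0,0,0,0,0,0.066,-0.03,0,0,0,0,0,0.066,0,0,0,0,0,0,0.066]
}}

```text
clock: 37.05
eef_pos: [654.6, -227.3, 291.3]
eef_rot: [1.087, 1.567, -0.389]
wrist_force: [0.1, -0.7, -1.1]
finger_gap: 65.9
```

Request:
{"op": "step_arm", "data": {
  "commands": [0,-0.05,0,0,0,0,0.066,0,-0.05,-0.02,0,0,0,0.066,0,-0.05,-0.02,0,0,0,0.066,0,-0.05,-0.02,0,0,0,0.066,0,0,0,0,0,0,0.066]
}}

```text
clock: 37.67
eef_pos: [446.9, -185.6, 288.4]
eef_rot: [-2.094, 1.57, 2.714]
wrist_force: [0.9, -0.1, 0.4]
finger_gap: 66.1
```

```bash
python3 -c "
from lp import *
from ov import overlay
im=snap('scene','s9'); loupes('scene',im)
im=snap('top','t9'); loupes('top',im)
delta([433.5,-100,290],-1.474)
a=cv2.resize(cv2.imread('pics/t9_raw.png')[155:225,140:210],None,fx=5.5,fy=5.5,interpolation=cv2.INTER_CUBIC)
b=cv2.resize(cv2.imread('pics/s9_raw.png')[245:325,270:348],None,fx=5,fy=5,interpolation=cv2.INTER_CUBIC)
H=max(len(a),len(b)); P=lambda i:cv2.copyMakeBorder(i,0,H-len(i),0,0,cv2.BORDER_CONSTANT)
o=cv2.hconcat([P(a),P(b)]);print(o.shape);cv2.imwrite('pics/inst.png',o)
"
```

```text
scene red 40 (224.5, 258.4, 3.7) z80 [607.8  64.4] hung z182 [638.7 113.4]
scene blue 51 (172.5, 219.0, 6.8) z80 [ 607.8 -182.4] hung z182 [ 638.7 -113.6]
scene green 45 (198.0, 235.5, 6.8) z80 [615.5 -61.9] hung z182 [645.8  -2.8]
top red 58 (153.1, 329.2, 7.5) z80 [ 682.4 -251.8] hung z182 [ 658.1 -231.2]
top blue 84 (157.9, 294.6, 7.5) z80 [ 668.3 -129.5] hung z182 [ 645.2 -118.8]
top green 83 (157.5, 257.9, 8.1) z80 [673.6  -1.2] hung z182 [650.  -1.]
clk 37.77 tcp [ 449.4 -186.5  288.6] down [ 0. -0. -1.] jaw az -1.476 j6 1.007 gap 66.3 F [-0.4  0.8  0.6]
shift tool m [-0.0014 -0.0076 -0.0876] turn about x deg [-0.1, 179.9] dist 88
(400, 775, 3)
```

View pics/inst.png

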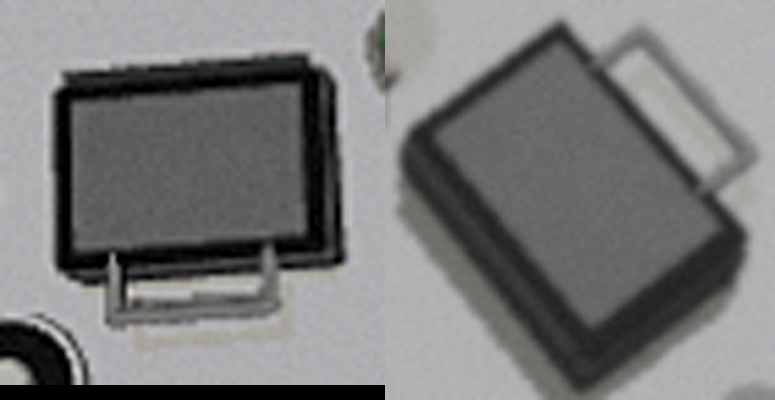

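```bash
cat > tri.py <<'E'
from h import *
def tri(a,b):
    (o1,d1),(o2,d2)=ray(a,'top'),ray(b,'scene'); d1/=np.linalg.norm(d1);d2/=np.linalg.norm(d2)
    t=np.linalg.lstsq(np.c_[d1,-d2],o2-o1,rcond=None)[0]; p,q=o1+t[0]*d1,o2+t[1]*d2
    return (p+q)/2,np.linalg.norm(p-q)
E
python3 - <<'E'
from tri import *
L=tri((212.6,160.9),(276,342.8)); Rr=tri((210.4,189.1),(251,321.2)); print(L,Rr)
m=(L[0]+Rr[0])/2; d=L[0]-Rr[0]; print('mid',m,'len',np.linalg.norm(d),'yaw',np.arctan2(-d[0],d[1]))
# hinge edge (top view far black strip corners) at z~54
for rc in((155+78/5.5,140+65/5.5),(155+62/5.5,140+308/5.5)): print('far edge z54',atz(rc,54,'top'))
for rc in((245+150/5,270+(405-385)/5),(245+385/5,270+(580-385)/5)): print('scene far edge z54', atz(rc,54,'scene'))
# screen lines in the top: near bezel edge
for t,s in [(((155+88/5.5),(140+305/5.5)),((245+25/5),270+(560-385)/5))]: pass
E
```

```text
(array([490.28553868, 344.94086624,  64.8820654 ]), np.float64(2.674364168706637)) (array([494.86104237, 244.52190126,  68.46271551]), np.float64(3.0557235596348606))
mid [492.57329052 294.73138375  66.67239045] len 100.58690182010386 yaw 0.045532646603325115
far edge z54 [649.45942672 381.04095336  54.        ]
far edge z54 [654.69133126 220.73791609  54.        ]
scene far edge z54 [656.95015656 225.53252321  54.        ]
scene far edge z54 [654.64506528 399.21913779  54.        ]
```

Request:
{"op": "step_arm", "data": {
  "commands": [0,0,0,-9.7,0,0,0.05,0,0,0,-9.7,0,0,0.05,0,0,0,-9.7,0,0,0.04,0,0,0,-9.7,0,0,0.03,0,0,0,-9.7,0,0,0.026]
}}

```text
clock: 38.4
eef_pos: [450.4, -186.8, 287.9]
eef_rot: [-3.016, 1.57, 2.644]
wrist_force: [0.8, 0.5, 0.2]
finger_gap: 26.6
```

Request:
{"op": "step_arm", "data": {
  "commands": [0,0,0,-9.7,0,0,0.026,0,0,0,-9.7,0,0,0.026,0,0,0,-9.7,0,0,0.026,0,0,0,-9.6,0,0,0.026,0,0,0,0,0,0,0.026]
}}

```text
clock: 39.02
eef_pos: [450.1, -186.7, 288.0]
eef_rot: [2.613, 1.57, 2.658]
wrist_force: [-0.1, -1.2, -0.5]
finger_gap: 26.1
```

```bash
python3 -c "
from h import *
delta([492.6,294.7,200],0.045)
"
```

```text
clk 39.02 tcp [ 450.1 -186.7  288. ] down [-0.001  0.001 -1.   ] jaw az 0.046 j6 -0.514 gap 26.1 F [-0.1 -1.2 -0.5]
shift tool m [0.0882 0.4789 0.0645] turn about x deg [0.0, -180.0] dist 491
```

Request:
{"op": "step_arm", "data": {
  "commands": [0.0088,0.0479,0.00645,0,0,0,0.026,0.0088,0.0479,0.00645,0,0,0,0.026,0.0088,0.0479,0.00645,0,0,0,0.026,0.0088,0.0479,0.00645,0,0,0,0.026,0.0088,0.0479,0.00645,0,0,0,0.026]
}}

```text
clock: 39.65
eef_pos: [470.9, 56.0, 244.2]
eef_rot: [-3.109, 1.571, -3.067]
wrist_force: [0.4, 0.2, -0.8]
finger_gap: 26.1
```

Request:
{"op": "step_arm", "data": {
  "commands": [0.0088,0.0479,0.00645,0,0,0,0.026,0.0088,0.0479,0.00645,0,0,0,0.026,0.0088,0.0479,0.00645,0,0,0,0.026,0.0088,0.0479,0.00645,0,0,0,0.026,0.0088,0.0479,0.00645,0,0,0,0.026]
}}

```text
clock: 40.28
eef_pos: [491.8, 297.0, 199.9]
eef_rot: [-2.603, 1.57, -2.561]
wrist_force: [0.8, -1.0, 1.2]
finger_gap: 26.2
```

Request:
{"op": "step_arm", "data": {
  "commands": [0,0,0,0,0,0,0.026,0,0,0,0,0,0,0.026]
}}

```text
clock: 40.52
eef_pos: [491.6, 294.8, 200.4]
eef_rot: [-2.523, 1.57, -2.479]
wrist_force: [-0.3, -0.1, -0.3]
finger_gap: 26.0
```

```bash
python3 -c "
from h import *
delta([492.6,294.7,52.5],0.045)
"
```

```text
clk 40.52 tcp [491.6 294.8 200.4] down [-0.001 -0.    -1.   ] jaw az 0.044 j6 0.432 gap 26.0 F [-0.3 -0.1 -0.3]
shift tool m [ 1.479e-01 -1.000e-04  1.100e-03] turn about x deg [-0.0, 180.0] dist 148
```

Descend, stopping above the bar's height to slow down.

Request:
{"op": "step_arm", "data": {
  "commands": [0.035,0,0.001,0,0,0,0.026,0.035,0,0,0,0,0,0.026,0.03,0,0,0,0,0,0.026,0.01,0,0,0,0,0,0.026,0.006,0,0,0,0,0,0.026]
}}

```text
clock: 41.15
eef_pos: [493.0, 294.7, 85.4]
eef_rot: [0.398, 1.57, 0.443]
wrist_force: [0.9, -0.9, 0.7]
finger_gap: 26.5
```

Request:
{"op": "step_arm", "data": {
  "commands": [0.006,0,0,0,0,0,0.026,0.006,0,0,0,0,0,0.026,0.006,0,0,0,0,0,0.026,0.006,0,0,0,0,0,0.026,0.006,0,0,0,0,0,0.026]
}}

```text
clock: 41.78
eef_pos: [492.5, 295.1, 54.5]
eef_rot: [-1.672, 1.571, -1.625]
wrist_force: [-0.1, -0.2, -0.2]
finger_gap: 26.2
```

Request:
{"op": "step_arm", "data": {
  "commands": [0.002,0,0,0,0,0,0.005,0,0,0,0,0,0,0.005,0,0,0,0,0,0,0.005,0,0,0,0,0,0,0.005],
  "squeeze": 15
}}

```text
clock: 42.28
eef_pos: [492.8, 295.1, 52.9]
eef_rot: [0.202, 1.57, 0.248]
wrist_force: [4.5, 0.3, -3.9]
finger_gap: 9.6
```

```bash
python3 -c "
from h import *
delta([492.6,294.7,52.5],0.045)
"
```

```text
clk 42.27 tcp [492.8 295.1  52.9] down [ 0.001  0.    -1.   ] jaw az 0.046 j6 0.43 gap 9.6 F [ 4.5  0.3 -3.9]
shift tool m [ 0.0004 -0.0004 -0.0002] turn about x deg [0.1, -179.9] dist 1
```

Request:
{"op": "step_arm", "data": {
  "commands": [-0.0127,0,0.0015,0,0,0,0.005,-0.0125,0,0.0025,0,0,0,0.005,-0.0123,0,0.0035,0,0,0,0.005,-0.012,0,0.0045,0,0,0,0.005,0,0,0,0,0,0,0.005],
  "squeeze": 20
}}

```text
clock: 42.9
eef_pos: [505.6, 295.6, 103.3]
eef_rot: [0.152, 1.568, 0.198]
wrist_force: [7.7, -0.7, -2.4]
finger_gap: 9.2
```

```bash
python3 -c "
from h import *
delta([506,295,102],0.045)
"
```

```text
clk 42.9 tcp [505.6 295.6 103.3] down [ 0.003  0.001 -1.   ] jaw az 0.046 j6 0.421 gap 9.2 F [ 7.7 -0.7 -2.4]
shift tool m [ 0.0013 -0.0006  0.0004] turn about x deg [0.1, -179.9] dist 2
```

Request:
{"op": "step_arm", "data": {
  "commands": [-0.0116,0,0.0055,0,0,0,0.005,-0.0111,0,0.0064,0,0,0,0.005,-0.0106,0,0.0072,0,0,0,0.005,-0.01,0,0.008,0,0,0,0.005,-0.0093,0,0.0088,0,0,0,0.005]
}}

```text
clock: 43.52
eef_pos: [540.3, 297.2, 155.5]
eef_rot: [-2.842, 1.569, -2.796]
wrist_force: [-2.2, -1.9, -3.7]
finger_gap: 9.0
```

Request:
{"op": "step_arm", "data": {
  "commands": [-0.0085,0,0.0095,0,0,0,0.005,-0.0078,0,0.0102,0,0,0,0.005,-0.0077,0,0.0121,0,0,0,0.005,0,0,0,0,0,0,0.005]
}}

```text
clock: 44.02
eef_pos: [573.2, 298.9, 181.4]
eef_rot: [0.348, 1.568, 0.394]
wrist_force: [-4.4, -3.9, 9.7]
finger_gap: 9.2
```

```bash
python3 -c "
from h import *
delta([572.5,299,178.5],0.045)
snap('scene','s10',(210,320,230,350),5)
s=snap('top','t10')
"
```

```text
clk 44.02 tcp [573.2 298.9 181.4] down [ 0.002  0.001 -1.   ] jaw az 0.046 j6 0.378 gap 9.2 F [-4.4 -3.9  9.7]
shift tool m [ 0.0029  0.0002 -0.0007] turn about x deg [0.1, -179.9] dist 3
```

View pics/s10.png

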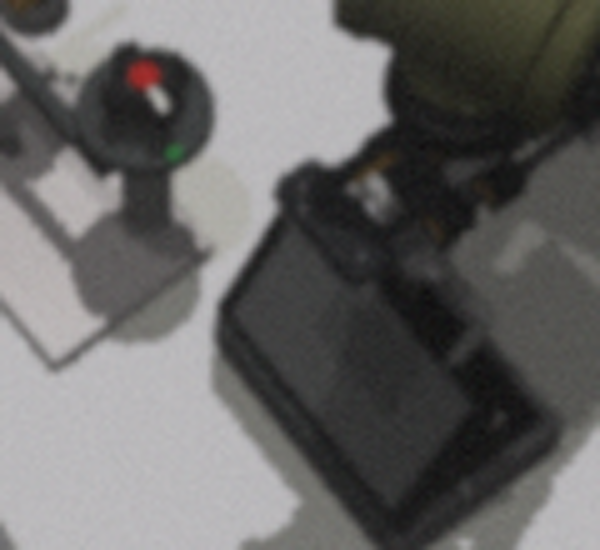

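Request:
{"op": "step_arm", "data": {
  "commands": [0,0,0,0,0,0,0.022,0,0,0,0,0,0,0.022,0,0,0,0,0,0,0.022,-0.015,0,0,0,0,0,0.022,-0.03,0,0,0,0,0,0.022]
}}

```text
clock: 44.75
eef_pos: [571.8, 298.7, 224.5]
eef_rot: [-2.803, 1.569, -2.757]
wrist_force: [0.2, -0.3, 0.8]
finger_gap: 22.0
```

Request:
{"op": "step_arm", "data": {
  "commands": [-0.04,0,0,0,0,0,0.022,-0.04,0,0,0,0,0,0.022,0,-0.03,-0.04,0,0,0,0.022,0,-0.03,-0.04,0,0,0,0.022,0,-0.03,-0.04,0,0,0,0.022]
}}

```text
clock: 45.38
eef_pos: [455.1, 202.5, 305.0]
eef_rot: [0.307, 1.569, 0.354]
wrist_force: [0.1, -0.7, 0.7]
finger_gap: 21.8
```

Request:
{"op": "step_arm", "data": {
  "commands": [0,-0.04,-0.03,0,0,0,0.022,0,-0.04,-0.03,0,0,0,0.022,0,-0.04,0,0,0,0,0.022,0,-0.04,0,0,0,0,0.022,0,0,0,0,0,0,0.022]
}}

```text
clock: 46.0
eef_pos: [403.9, 39.0, 305.1]
eef_rot: [-0.146, 1.569, -0.103]
wrist_force: [-0.1, 0.8, 0.1]
finger_gap: 22.0
```

```bash
python3 - <<'E'
from lp import *
from ov import overlay
i1=snap('scene','s11'); loupes('scene',i1)
i2=snap('top','t11'); loupes('top',i2)
delta([433.5,-100,290],-1.474)
f=(646,-117,.097,(8,8,8)); L=[((644,-117.5,108),(255,255,255)),((648,-3,108),(0,255,255)),((655,-227,108),(255,255,255))]
# predicted handle bar at three openings
def bar(raw,c,crop,S,out,L,f):
    im=overlay(raw,c,L,crop,S,out,f); a=.045
    for th,col in((.9,(0,0,255)),(1.05,(0,255,0)),(1.2,(255,0,0))):
        h=np.array([652,302.,54]); ex=np.array([np.cos(a),np.sin(a),0]); ey=np.array([-np.sin(a),np.cos(a),0])
        m=h-160*np.cos(th)*ex+[0,0,160*np.sin(th)]; q=proj([m-50*ey,m+50*ey],c)
        p=np.round((q-[crop[2],crop[0]]+.5)*S).astype(int); cv2.line(im,p[0].tolist(),p[1].tolist(),col,1)
    return im
a=bar('pics/t11_raw.png','top',(130,230,150,345),4.0,'pics/a.png',L,f)
b=bar('pics/s11_raw.png','scene',(140,300,180,330),5,'pics/b.png',L,f)
b=b[:, :]; a=cv2.resize(a,(760,390))[:290]; b=cv2.resize(b,(290,310))
# stack: top full width above, scene crop pieces below
s=bar('pics/s11_raw.png','scene',(205,290,260,345),3.6,'pics/b2.png',L,f)
s2=bar('pics/s11_raw.png','scene',(135,220,180,280),3.6,'pics/b3.png',L,f)
row=cv2.hconcat([s2,s]); row=cv2.resize(row,(760,int(row.shape[0]*760/row.shape[1])))
o=cv2.vconcat([a,row]); print(o.shape); cv2.imwrite('pics/fin.png',o)
E
```

```text
scene red 38 (224.5, 258.4, 3.7) z80 [607.8  64.4] hung z182 [638.7 113.4]
scene blue 43 (173.0, 220.5, 6.5) z80 [ 604.6 -177.7] hung z182 [ 635.7 -109.3]
scene green 34 (198.0, 235.0, 6.3) z80 [616.9 -62.9] hung z182 [647.1  -3.7]
top red 60 (153.6, 329.2, 7.7) z80 [ 680.7 -251.8] hung z182 [ 656.5 -231.2]
top blue 84 (158.0, 294.6, 7.5) z80 [ 668.2 -129.4] hung z182 [ 645.  -118.8]
top green 82 (156.8, 257.8, 7.5) z80 [676.1  -0.9] hung z182 [652.3  -0.8]
clk 46.1 tcp [404.   40.8 304.7] down [ 0.001  0.    -1.   ] jaw az 0.046 j6 -0.035 gap 22.3 F [ 0.4  0.4 -0.4]
shift tool m [ 0.0147 -0.142   0.0231] turn about x deg [87.1, -92.9] dist 145
(639, 760, 3)
```

View pics/fin.png

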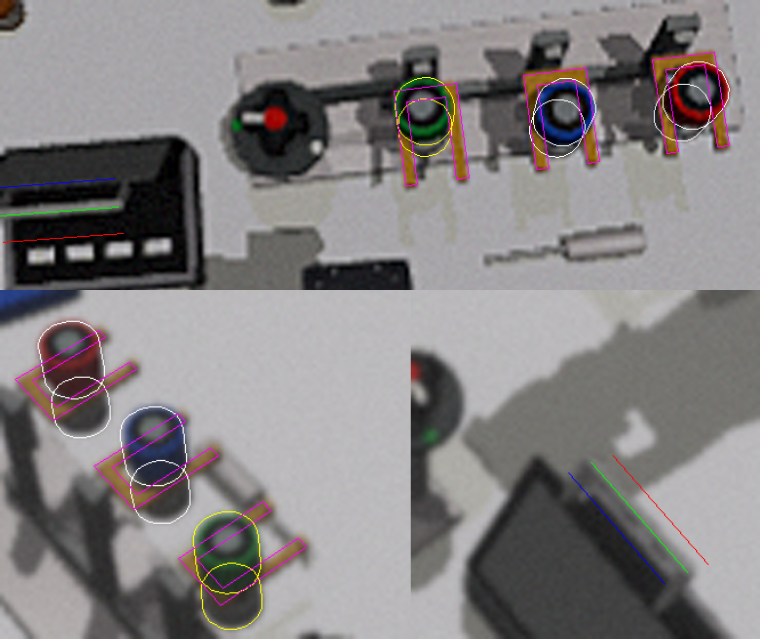

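```bash
python3 -c "
from cell import manip
print(manip.sign_off())"
```

```text
the job is handed in; nothing more can be done
None
```

I did every part of the task and handed the job in at about 46 s of robot time. The sign-off reports no verdict, so the results below rest on my own measurements.

- **Knob:** I turned it back to about -0.92 rad, then clockwise to about 1.73 rad. The last picture shows the white stripe pointing at the green dot.
- **Loupes:** Red, blue and green were on the bench and orange was absent. Each hangs upright in its own fork. I pulled each one down before letting go until the force jumped at the stop, with the underside about 108 mm above the table and at most about 9 N on the wrist.
- **Display:** It stands at about 1.03–1.08 rad, by the gripper position and the final picture.
- **Other things:** I moved nothing else on purpose, but did not measure the bystanders' positions afterwards. The gripper is clear of everything.

One check disagreed. The green loupe shows about 14 mm towards the back of its fork, although I released it within about 2 mm of the seat. It probably shifted or was knocked after I let go. I left it there: the fork's crosspiece stops it at about 16–17 mm, inside the 18 mm limit, and it looks upright and sunk.

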